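# Get the pipe flange out from behind the set-up tools and onto the positioner

### The job

The steel pipe flange is hemmed in on its rack by the yellow spray can, the blue pipe nipple and the red screw jack. First stand all three on the green board, leaving the flange where it is; then set the flange, neck up, in the middle of the round positioner face; and only then stand each of the three back on the rack, in the middle of the disc of its own colour. Do not tip any of the four over.

Things in the scene. Friction and masses are not known exactly. Their poses are not given: they have to be found in the camera images.
- can_mid (a point): Loose yellow spray can, standing upright: body 48 mm diameter and straight up to 80 mm above its foot (two white bands), narrow black cap on top, 98 mm tall in all, about 0.3 kg. The point is its centre, 49 mm above its foot; z up along the can. Gripping it 60 to 72 mm above the foot keeps the gripper's body off its top. It starts on the yellow disc.
- nipple_mid (a point): Loose blue pipe nipple (short tube), standing upright: 48 mm outer diameter, 38 mm bore, 90 mm tall, about 0.45 kg. The point is its centre, 45 mm above its foot; z up along the tube. It starts on the blue disc.
- jack_mid (a point): Loose red screw jack, standing upright: foot 48 mm diameter and 12 mm high, then a straight red body 34 mm diameter from 12 to 72 mm above the foot's underside, a thin steel screw, and a steel head 32 mm diameter at 78 to 86 mm (the top); about 0.4 kg. The point is its centre, 43 mm above its underside; z up. It starts on the red disc.
- flange_mid (a point): Loose bare-steel welding-neck flange, lying flat, neck up: round plate 66 mm diameter, 12 mm thick; round neck 36 mm diameter rising from its middle to 44 mm above the underside; about 0.5 kg. The point is on its axis 22 mm above its underside; z up. It starts on the rack plate; 10 mm behind it is an upright stop, 80 mm wide, 50 mm high; the three taller tools stand about 6 to 20 mm off its other sides.
- seat_yellow: Flat yellow disc fixed on the rack plate (steel, 190 x 210 mm, 8 mm thick): 60 mm diameter, 3 mm thick, home of the spray can. Origin at the centre of its underside; its top is 3 mm above. The three discs swap places between starts: two at the flange's sides, 130 mm apart on a line parallel to the stop, one in front of it, 87 mm from both.
- seat_blue: Flat blue disc like the yellow one: home of the pipe nipple. Origin at the centre of its underside, top 3 mm above.
- seat_red: Flat red disc like the yellow one: home of the screw jack. Origin at the centre of its underside, top 3 mm above.
- board: Flat green board with two white lines, to one side of the rack (left or right), fixed: 300 mm along its own x, 150 mm along its y, no rim. Origin at the centre of its underside; its top is 8 mm above the origin. Where the tools wait; anywhere on it will do.
- face (a point): Centre of the top face of the welding positioner: a fixed, level aluminium disc, 140 mm diameter, its top 45 mm above the table, with an orange ring (84 mm outer diameter) about the middle. It stands on the other side of the rack from the green board. The point lies on the top surface; z up.
Not all that is in view belongs to the job. There is more than one size of the part that bears can_mid; the job needs the largest.

How it is judged:
By the outcome, as a careful person would: the job done as asked, in the order asked, and still so for the second after the job is handed in, with the robot touching nothing.
It also fails if it takes over 139 s, if anything falls off the work surface, if the arm or the gripper's body presses on something with over 40 N, if the wrist force passes 120 N, or if a joint passes its speed limit or range.

### The arm

A 6-joint arm with a two-finger parallel gripper is mounted at the origin on the work surface. World frame = base frame: x ahead of the robot, y to its left, z up, the work surface at z = 0. Lengths are in m, angles in rad, forces in N, time in s.
With the tool pointing down it reaches from about 0.275 to 0.825 m from the base axis. Payload 4.9 kg.
Tool frame: the origin (TCP) lies at the very end of the fingers, on their centre line; the grasp point (between the pads) lies 19 mm behind it (manip.hold_point_z is the z of the grasp point in the tool frame, in m); z points along the fingers, y is the direction in which the jaws open and shut (so a half turn about z gives the same grasp; the last joint's range is limited). The gripper opens to 85 mm and grips with 20 to 120 N. Pads are 22 mm wide; open, the fingers measure 114 mm over their backs; the gripper's body (76 mm by 85 mm) begins 54 mm behind the grasp point. The pads swing forward as they close: fully open they stand 13 mm farther back than shut.
Start: joints at [1.061, 0.326, -0.193, 1.052, 0, 1.437], TCP at [0.202, 0.512, 0.231] pointing down, gripper open.
Joint ranges: [-2.65, 2.65], [-0.97, 1.79], [-1.3, 1.35], [-1.93, 2.1], [-1.47, 1.37], [-3.14, 3.14]. Speed limits (rad/s): [2.57, 2.57, 3.14, 3.14, 3.14, 3.14].

### API

Orientations are given as a rotation vector (axis times angle).
In Python, from bench import manip, imaging gives the robot as it stands.
- The arm moves only by the tool carry_out, never from a script. Its argument "plan" is a list of rows, each an object with "slide": the shift along the tool's x, y, z in mm, a list of three; "turn": the turn about the tool's z in degrees. A call has 1 to 12 rows; each row is the pose to reach, as a shift and turn from the pose commanded when the call began, along the tool's axes at that moment; what a row does not reach only later rows make up. A row lasts 1/12 s, in which the tool goes at most 41.7 mm and 7.16 degrees, less where a joint would pass 70% of its speed; a pose out of reach is approached as far as the arm can. A call with a gripper value outside its range is refused whole. "jaw" is the finger opening in mm, from 0 to 85.4, set as the call begins (left out, the last holds). The fingers move at their own pace and stop on an object; the grip force is fixed at half the most. Time passes only in rows, so rows that repeat a pose let the fingers close. It gives the time, the measured TCP pose, the force and the opening at its end, in the units of the state.
- manip.get_state(): the state, without advancing time (a new reading comes with each control period).
- imaging.capture(name): name is "scene" or "side" or "wrist"; returns the picture (480x640x3 uint8, blue, green, red); there is no depth.
- imaging.camera_model(name): a dict with "vertical_fov" (degrees; the focal length in pixels is half the picture's height over the tangent of half this angle, whatever the lens; pixels are square), "cx", "cy" (the principal point, pixels), "xyz" and "attitude" of the camera in the world; the wrist camera has in their place "T_tool_cam" (4x4, takes a point from camera to tool coordinates, whose origin is the TCP and whose axes are the flange's). Camera axes: x right, y down, z forward; pixel columns grow to the right and rows downward; lengths in m; the calibration is good to about 2 mm. The wrist camera is an equidistant fisheye: a pixel r from the principal point sees the ray r / f radians off the axis. A picture is of the moment at which its call begins: read the wrist's pose just before it. camera_model takes no time and is no camera call.
- manip.finish_job(): hands the job in, once; it reports no verdict.
The state is a dict: "t": time; "joints": joint angles; "dq": joint speeds; "effort": joint torques, N m; "tcp_pos": TCP position; "tool_rot": TCP orientation; "ft_force": force on the tool from outside, world axes, zero at the start; "moment": the same for the moment, N m; "gripper_width": finger opening in m.
Only numpy, scipy, OpenCV 4.12 (cv2) and the standard library are available. Lean on these libraries where they do the work, as an engineer would, in place of code of your own. Each camera call takes 0.05 s, during which the arm holds its last target.

## Working session

There is one attempt and no reset: what is moved stays moved. The work goes in short steps, Python scripts to look and compute and a tool call to move; the robot and the scene stay as the last step left them, time stands still between calls to the robot, and variables do not carry over. Pictures are saved under pics/ and viewed, and the job is handed in when it is done.

Besides the shell and the picture viewer there is one more tool, called after "Request:" as name([rows], argument=value, ...), one row to a line, values as JSON. carry_out: Moves the arm, as the interface text tells. Its arguments: {"type":"object","properties":{"plan":{"type":"array","items":{"type":"object","properties":{"slide":{"type":"array","items":{"type":"number"}},"turn":{"type":"number"}}}},"jaw":{"type":"number"}},"required":["plan"]}

```bash
ls; mkdir -p pics; python3 - <<'E'
from bench import manip, imaging
import cv2
print(manip.get_state()); print(manip.hold_point_z)
for n in ["scene","side","wrist"]:
    print(n,imaging.camera_model(n))
    cv2.imwrite(f"pics/{n}0.png",imaging.capture(n))
E
```

```text
pics
{'t': 0.0, 'joints': array([ 1.06083764e+00,  3.26942301e-01, -1.93610190e-01,  1.05197859e+00,
       -2.66282998e-05,  1.43659231e+00]), 'dq': array([ 0.00289861,  0.00051308, -0.00069379, -0.0011223 ,  0.00069697,
        0.00199405]), 'effort': array([ 7.54549401e-04, -4.43393719e+01,  2.62442172e+01,  1.54971593e-02,
       -1.45425256e-04, -6.92283521e-06]), 'tcp_pos': array([0.20154531, 0.51110938, 0.2304927 ]), 'tool_rot': array([-5.86669752e-01, -3.08579406e+00,  2.59763166e-03]), 'ft_force': array([ 0.38475691,  0.92834816, -0.08449177]), 'moment': array([-0.02104007, -0.05602032, -0.00235863]), 'gripper_width': 0.08549021519095651}
-0.0187
scene {'vertical_fov': 47.78572228366848, 'cx': 323.7910786254047, 'cy': 252.6627019094435, 'xyz': array([1.11636183, 0.29410165, 0.85035444]), 'attitude': array([-1.45005622, -2.20991052,  0.8334833 ])}
side {'vertical_fov': 44.14329433596221, 'cx': 323.72991511943866, 'cy': 240.07148096339205, 'xyz': array([ 0.46320072, -0.97145239,  0.68385021]), 'attitude': array([-2.12949436,  0.08397265, -0.02871124])}
wrist {'vertical_fov': 65.70646984690485, 'cx': 311.59374942839304, 'cy': 241.46299189397413, 'T_tool_cam': array([[-7.94313298e-04, -9.57366135e-01, -2.88876188e-01,
         7.39957951e-02],
       [ 9.99999343e-01, -5.21793799e-04, -1.02038547e-03,
        -3.87613466e-04],
       [ 8.26148687e-04, -2.88876809e-01,  9.57365921e-01,
        -1.41797439e-01],
       [ 0.00000000e+00,  0.00000000e+00,  0.00000000e+00,
         1.00000000e+00]])}
```

View pics/scene0.png

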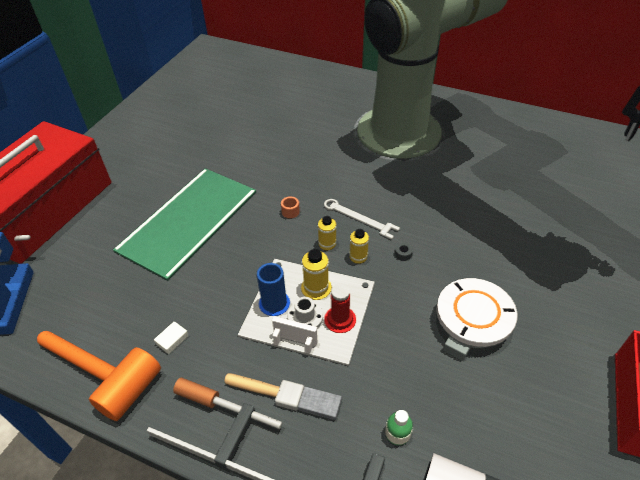

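View pics/side0.png

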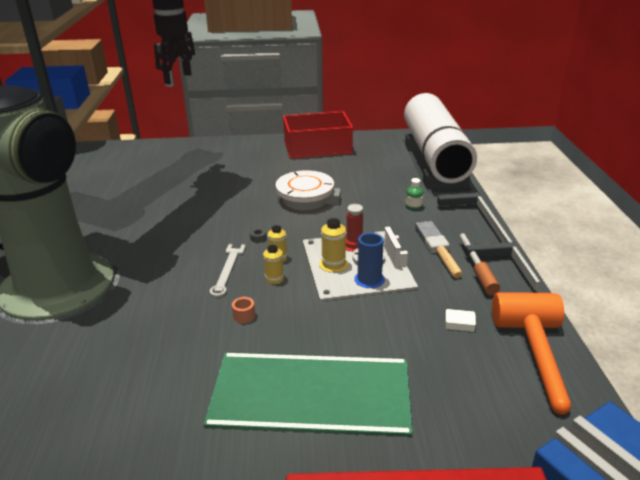

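View pics/wrist0.png

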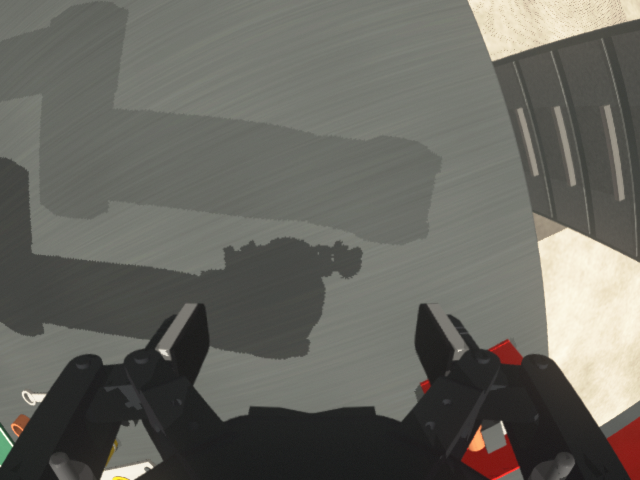

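```bash
cat > h.py <<'E'
import numpy as np, cv2
from scipy.spatial.transform import Rotation as R
from bench import manip, imaging
def fx(m): return 240/np.tan(np.radians(m["vertical_fov"])/2)
def pose(n,st=None):
    m=imaging.camera_model(n)
    if n=="wrist":
        T=np.eye(4);T[:3,:3]=R.from_rotvec(st["tool_rot"]).as_matrix();T[:3,3]=st["tcp_pos"]
        T=T@m["T_tool_cam"]; return m,T[:3,:3],T[:3,3]
    return m,R.from_rotvec(m["attitude"]).as_matrix(),m["xyz"]
def cast(n,u,v,z,st=None):
    m,Rm,c=pose(n,st);f=fx(m)
    p=np.array([u-m["cx"],v-m["cy"]],float)
    if n=="wrist":
        r=np.hypot(*p);th=r/f;d=np.r_[p/r*np.sin(th),np.cos(th)] if r>1e-9 else np.array([0,0,1.])
    else: d=np.r_[p/f,1]
    d=Rm@d; return c+d*(z-c[2])/d[2]
def proj(n,P,st=None):
    m,Rm,c=pose(n,st);f=fx(m);q=Rm.T@(np.asarray(P,float)-c)
    if n=="wrist":
        s=np.hypot(q[0],q[1]);th=np.arctan2(s,q[2]);k=f*th/max(s,1e-12)
        return np.array([m["cx"]+k*q[0],m["cy"]+k*q[1]])
    return np.array([m["cx"]+f*q[0]/q[2],m["cy"]+f*q[1]/q[2]])
E
python3 - <<'E'
from h import *
a=cv2.imread("pics/scene0.png");b=cv2.imread("pics/side0.png")
x=cv2.resize(a[190:370,230:410],(600,600),interpolation=cv2.INTER_CUBIC)
cv2.imwrite("pics/c1.png",x)
x=cv2.resize(b[190:310,290:430],(700,600),interpolation=cv2.INTER_CUBIC)
cv2.imwrite("pics/c2.png",x)
# board corners
for n,im in (("scene",a),("side",b)):
    hsv=cv2.cvtColor(im,cv2.COLOR_BGR2HSV)
    for nm,lo,hi,z in (("green",(65,100,50),(85,255,255),.008),("orange",(8,120,150),(20,255,255),.045),("blue",(105,150,50),(125,255,255),0),("yellow",(20,130,80),(32,255,255),0),("red",(0,190,60),(4,255,255),0)):
        m=cv2.inRange(hsv,lo,hi)
        cs,_=cv2.findContours(m,cv2.RETR_EXTERNAL,cv2.CHAIN_APPROX_NONE)
        for c in cs:
            if cv2.contourArea(c)>60: 
                print(n,nm,cv2.contourArea(c),cv2.boundingRect(c), cast(n,*(np.array(cv2.minAreaRect(c)[0])),z).round(3), cv2.fitEllipse(c)[0])
E
```

```text
scene green 5784.0 (114, 170, 140, 110) [ 0.499 -0.314  0.008] (180.31324768066406, 227.64218139648438)
scene green 311.0 (363, 34, 15, 37) [-0.326 -0.203  0.008] (369.75543212890625, 55.290584564208984)
scene green 5641.5 (31, 0, 91, 129) [ 0.016 -1.008  0.008] (79.19457244873047, 51.981658935546875)
scene orange 70.0 (225, 380, 51, 16) [0.797 0.009 0.045] (249.1392822265625, 387.50091552734375)
scene orange 486.0 (174, 378, 42, 25) [ 0.836 -0.072  0.045] (194.58741760253906, 389.8213195800781)
scene orange 3389.5 (37, 331, 122, 85) [ 0.848 -0.264  0.045] (101.16852569580078, 366.888427734375)
scene orange 1322.5 (454, 290, 47, 39) [0.501 0.309 0.045] (476.7596130371094, 308.77508544921875)
scene orange 160.0 (281, 197, 18, 13) [ 0.387 -0.121  0.045] (289.4931640625, 202.5450897216797)
scene blue 1768.0 (0, 394, 71, 70) [ 0.981 -0.302  0.   ] (35.1003303527832, 429.3920593261719)
scene blue 1569.0 (0, 264, 33, 70) [ 0.794 -0.519  0.   ] (12.685798645019531, 290.61785888671875)
scene blue 1221.0 (257, 263, 33, 53) [ 0.576 -0.067  0.   ] (272.0870056152344, 290.14208984375)
scene blue
[... 3077 characters left out ...]
.9956359863281, 229.97860717773438)
side red 2016.5 (287, 468, 258, 12) [ 0.612 -0.478  0.   ] (647.2045288085938, 471.9217529296875)
side red 698.0 (98, 78, 34, 55) [-0.128  1.036  0.   ] (116.57723999023438, 106.06402587890625)
side red 484.0 (0, 54, 32, 30) [-0.644  1.571  0.   ] (12.068048477172852, 64.9706802368164)
side red 1343.0 (56, 1, 63, 65) [-0.404  1.969  0.   ] (90.7597885131836, 41.604888916015625)
side red 42975.0 (284, 0, 356, 202) [1.072 0.977 0.   ] (483.8612976074219, 79.03907775878906)
side red 227.5 (183, 0, 22, 18) [-0.046  2.767  0.   ] (192.6620635986328, 6.428375244140625)
side red 5251.5 (115, 0, 73, 138) [-0.075  1.525  0.   ] (150.96827697753906, 76.043212890625)
```

View pics/c1.png

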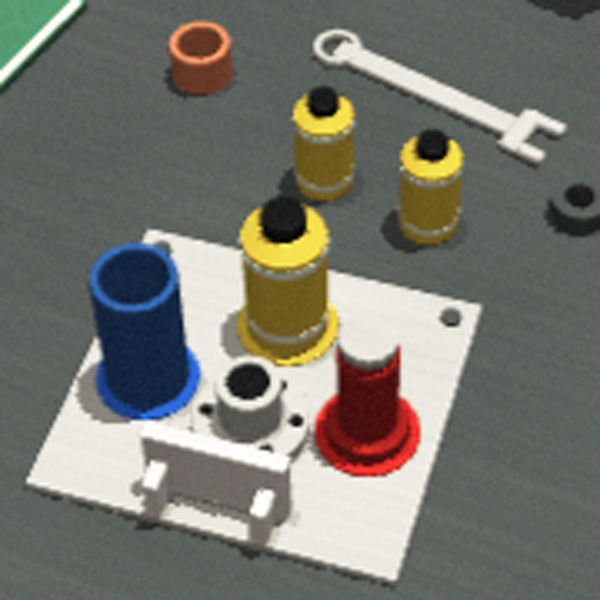

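View pics/c2.png

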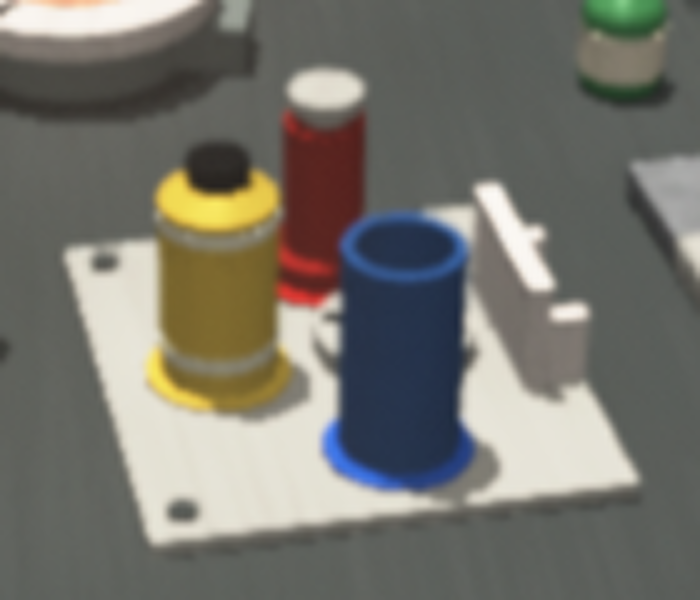

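```bash
python3 - <<'E'
from h import *
def pr(s,*a): print(s,cast(*a).round(4))
pr("can sc","scene",315.2,253,.109);pr("can sd","side",333.6,221.6,.109)
pr("nip sc","scene",270.5,273.1,.101);pr("nip sd","side",370.8,239.4,.101)
pr("jack sd","side",355.2,208,.097)
pr("fl sc","scene",304.7,304.3,.052)
pr("face","scene",476.8,308.8,.045)
for n in("scene","side"):
    im=cv2.imread(f"pics/{n}0.png");hsv=cv2.cvtColor(im,cv2.COLOR_BGR2HSV)
    m=cv2.inRange(hsv,(65,100,50),(85,255,255))
    cs,_=cv2.findContours(m,0,1)
    for c in cs:
        r=cv2.boundingRect(c)
        if cv2.contourArea(c)>5000 and r[1]>150:
            q=cv2.approxPolyDP(c,8,True)[:,0]
            for p in q: pr("board","%s"%n,*p,.008)
st=manip.get_state();print(R.from_rotvec(st["tool_rot"]).as_matrix().round(3))
E
```

```text
can sc [0.5433 0.0119 0.109 ]
can sd [0.5453 0.0081 0.109 ]
nip sc [ 0.6109 -0.0447  0.101 ]
nip sd [ 0.6095 -0.0498  0.101 ]
jack sd [0.5956 0.0791 0.097 ]
fl sc [0.6176 0.0231 0.052 ]
face [0.5007 0.3087 0.045 ]
board [ 0.3448 -0.2376  0.008 ]
board [ 0.3289 -0.3706  0.008 ]
board [ 0.6214 -0.4149  0.008 ]
board [ 0.6421 -0.2689  0.008 ]
board [ 0.326  -0.3671  0.008 ]
board [ 0.6134 -0.4038  0.008 ]
board [ 0.5995 -0.4169  0.008 ]
board [ 0.616 -0.42   0.008]
board [ 0.6363 -0.2844  0.008 ]
board [ 0.3448 -0.241   0.008 ]
[[-0.93   0.367 -0.001]
 [ 0.367  0.93  -0.001]
 [ 0.    -0.001 -1.   ]]
```

Request:
carry_out([
  {"slide": [-271, -157, -50], "turn": -10},
  {"slide": [-541, -314, -50], "turn": -21.5},
  {"slide": [-541, -314, -50], "turn": -21.5},
  {"slide": [-541, -314, -50], "turn": -21.5},
  {"slide": [-541, -314, -50], "turn": -21.5},
  {"slide": [-541, -314, -50], "turn": -21.5},
  {"slide": [-541, -314, -50], "turn": -21.5},
  {"slide": [-541, -314, -50], "turn": -21.5},
  {"slide": [-541, -314, -50], "turn": -21.5},
  {"slide": [-541, -314, -50], "turn": -21.5},
  {"slide": [-541, -314, -50], "turn": -21.5},
  {"slide": [-541, -314, -50], "turn": -21.5},
])

```text
t: 1.15
tcp_pos: [0.5049, 0.1277, 0.271]
tool_rot: [-0.001, -3.141, -0.0]
ft_force: [1.0, 1.5, 0.8]
gripper_width: 0.0856
```

Request:
carry_out([
  {"slide": [-27, -34, -5]},
  {"slide": [-54, -67, -10]},
  {"slide": [-79, -99, -10]},
  {"slide": [-79, -99, -10]},
  {"slide": [-79, -99, -10]},
  {"slide": [-79, -99, -10]},
], jaw=60)

```text
invalid input at $.plan[0]: expected keys slide, turn
```

```bash
python3 - <<'E'
from h import *
st=manip.get_state();print(st["t"],st["tcp_pos"],st["tool_rot"],st["joints"].round(2),st["gripper_width"])
im=imaging.capture("wrist");cv2.imwrite("pics/w1.png",im)
import pickle;pickle.dump(st,open("st1.pkl","wb"))
E
```

```text
1.15 [0.50487818 0.12769574 0.2710356 ] [-1.34544080e-03 -3.14148620e+00 -2.10256796e-04] [ 0.11  0.25 -0.2   1.13  0.    0.11] 0.08556152649630705
```

View pics/w1.png

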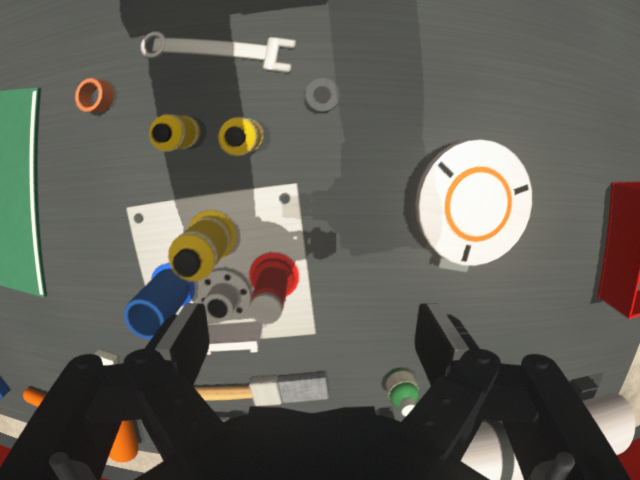

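Request:
carry_out([
  {"slide": [-27, -34, -5], "turn": 0},
  {"slide": [-54, -67, -10], "turn": 0},
  {"slide": [-79, -99, -10], "turn": 0},
  {"slide": [-79, -99, -10], "turn": 0},
  {"slide": [-79, -99, -10], "turn": 0},
  {"slide": [-79, -99, -10], "turn": 0},
], jaw=60)

```text
t: 1.7
tcp_pos: [0.5824, 0.0308, 0.2802]
tool_rot: [-0.002, -3.14, -0.001]
ft_force: [0.9, 1.4, -0.7]
gripper_width: 0.0602
```

```bash
python3 - <<'E'
from h import *
import pickle
st1=pickle.load(open("st1.pkl","rb"))
im=cv2.imread("pics/w1.png");hsv=cv2.cvtColor(im,cv2.COLOR_BGR2HSV)
m=cv2.inRange(hsv,(8,150,150),(20,255,255));m[:,:400]=0;m[:150]=0;m[270:]=0
c=max(cv2.findContours(m,0,1)[0],key=cv2.contourArea)
P=np.array([cast("wrist",*p[0],.045,st1)[:2] for p in c],np.float32);print("ring",cv2.minEnclosingCircle(P),cv2.fitEllipse(P))
st=manip.get_state();print(st["t"],st["tcp_pos"],st["tool_rot"],st["joints"].round(2),st["gripper_width"])
im=imaging.capture("wrist");cv2.imwrite("pics/w2.png",im)
pickle.dump(st,open("st2.pkl","wb"))
E
```

```text
ring ((0.5002599358558655, 0.30793461203575134), 0.04093281924724579) ((0.500062108039856, 0.3079535961151123), (0.07986406236886978, 0.08065749704837799), 127.37511444091797)
1.7 [0.58236551 0.03080893 0.28021297] [-1.81969802e-03 -3.13972857e+00 -9.21029179e-04] [-0.07  0.36 -0.01  1.2   0.   -0.07] 0.060234403445833515
```

View pics/w2.png

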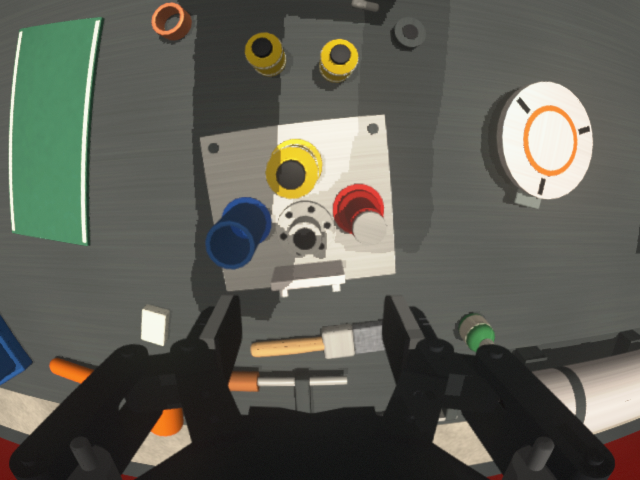

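```bash
python3 - <<'E'
from h import *
im=cv2.imread("pics/w2.png")
x=cv2.resize(im[130:280,200:400],(800,600),interpolation=cv2.INTER_CUBIC)
cv2.imwrite("pics/c3.png",x)
E
```

```text
(no output)
```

View pics/c3.png

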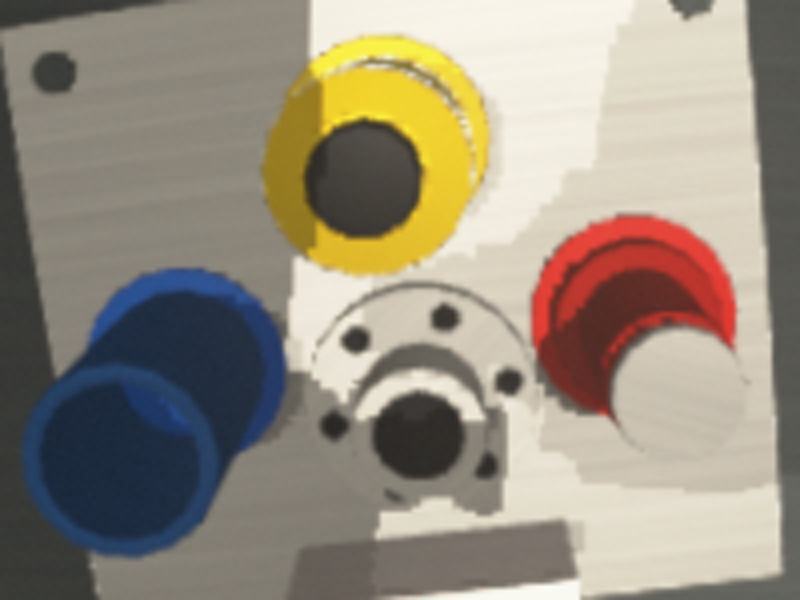

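```bash
python3 - <<'E'
from h import *
import pickle
st=pickle.load(open("st2.pkl","rb"))
for n,u,v,z in (("can",291,174.8,.109),("nip",230,245,.101),("jack",370.2,228.2,.097),("fl",304.5,239,.052),("red disc",358.5,208.7,.011)):
    print(n,cast("wrist",u,v,z,st).round(4))
E
```

```text
can [0.5435 0.0131 0.109 ]
nip [ 0.6079 -0.0447  0.101 ]
jack [0.5934 0.0838 0.097 ]
fl [0.6167 0.023  0.052 ]
red disc [0.593  0.0836 0.011 ]
```

Request:
carry_out([
  {"slide": [-13, -36, 15], "turn": 0},
  {"slide": [-22, -70, 50], "turn": 0},
  {"slide": [-22, -72, 90], "turn": 0},
  {"slide": [-22, -72, 110], "turn": 0},
  {"slide": [-22, -72, 110], "turn": 0},
  {"slide": [-22, -72, 110], "turn": 0},
  {"slide": [-22, -72, 110], "turn": 0},
])

```text
t: 2.33
tcp_pos: [0.6057, -0.0403, 0.173]
tool_rot: [-0.002, 3.139, -0.0]
ft_force: [0.3, 0.3, 0.6]
gripper_width: 0.0595
```

```bash
cat > s.py <<'E'
from h import *
st=manip.get_state();print(round(st["t"],2),st["tcp_pos"].round(4),st["tool_rot"].round(4),np.abs(st["dq"]).max().round(4),st["gripper_width"].round(4),st["ft_force"].round(1))
E
python3 s.py
```

```text
Traceback (most recent call last):
  File "s.py", line 2, in <module>
    st=manip.get_state();print(round(st["t"],2),st["tcp_pos"].round(4),st["tool_rot"].round(4),np.abs(st["dq"]).max().round(4),st["gripper_width"].round(4),st["ft_force"].round(1))
                                                                                                                               ^^^^^^^^^^^^^^^^^^^^^^^^^
AttributeError: 'float' object has no attribute 'round'
```

```bash
sed -i 's/st\["gripper_width"\].round(4)/round(st["gripper_width"],4)/' s.py; python3 s.py
```

```text
2.33 [ 0.6057 -0.0403  0.173 ] [-2.0000e-03  3.1394e+00 -4.0000e-04] 0.0227 0.0595 [0.3 0.3 0.6]
```

Request:
carry_out([
  {"slide": [-2, -4, 30], "turn": 0},
  {"slide": [-2, -4, 60], "turn": 0},
  {"slide": [-2, -4, 90], "turn": 0},
  {"slide": [-2, -4, 110], "turn": 0},
  {"slide": [-2, -4, 116], "turn": 0},
  {"slide": [-2, -4, 116], "turn": 0},
  {"slide": [-2, -4, 116], "turn": 0},
  {"slide": [-2, -4, 116], "turn": 0},
])

```text
t: 3.0
tcp_pos: [0.6091, -0.0455, 0.0576]
tool_rot: [0.0, 3.137, -0.001]
ft_force: [-0.2, -0.8, 1.2]
gripper_width: 0.0602
```

```bash
python3 s.py; python3 - <<'E'
from h import *
cv2.imwrite("pics/w3.png",imaging.capture("wrist"))
E
```

```text
3.0 [ 0.6091 -0.0455  0.0576] [ 0.0000e+00  3.1372e+00 -1.3000e-03] 0.0066 0.0602 [-0.2 -0.8  1.2]
```

View pics/w3.png

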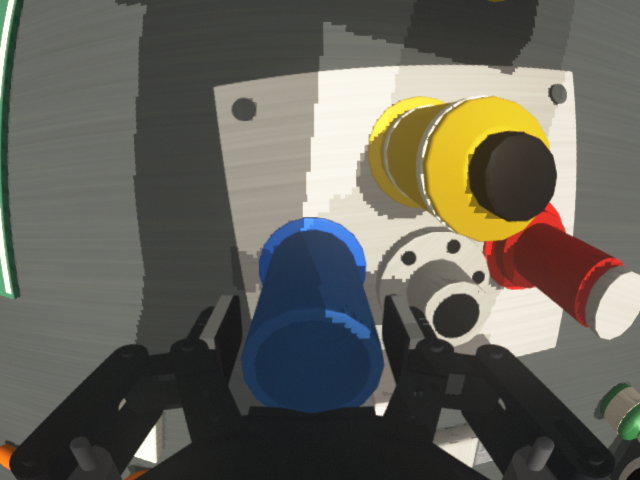

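Request:
carry_out([
  {"slide": [0, 0, 0], "turn": 0},
  {"slide": [0, 0, 0], "turn": 0},
  {"slide": [0, 0, 0], "turn": 0},
  {"slide": [0, 0, 0], "turn": 0},
  {"slide": [0, 0, 0], "turn": 0},
  {"slide": [0, 0, -10], "turn": 0},
  {"slide": [0, 0, -30], "turn": 0},
  {"slide": [0, 0, -55], "turn": 0},
  {"slide": [0, 0, -80], "turn": 0},
  {"slide": [0, 0, -80], "turn": 0},
  {"slide": [0, 0, -80], "turn": 0},
], jaw=40)

```text
t: 3.97
tcp_pos: [0.6079, -0.0457, 0.1362]
tool_rot: [0.001, 3.139, -0.001]
ft_force: [1.1, 0.4, -5.9]
gripper_width: 0.0474
```

```bash
python3 s.py
```

```text
3.97 [ 0.6079 -0.0457  0.1362] [ 1.1000e-03  3.1389e+00 -9.0000e-04] 0.0509 0.0474 [ 1.1  0.4 -5.9]
```

Request:
carry_out([
  {"slide": [4, -25, 0], "turn": 0},
  {"slide": [9, -60, 0], "turn": 0},
  {"slide": [14, -95, 0], "turn": 0},
  {"slide": [19, -130, 0], "turn": 0},
  {"slide": [25, -165, 0], "turn": 0},
  {"slide": [30, -200, 0], "turn": 0},
  {"slide": [35, -235, 0], "turn": 0},
  {"slide": [40, -270, 0], "turn": 0},
  {"slide": [43, -290, 0], "turn": 0},
  {"slide": [43, -290, 0], "turn": 0},
  {"slide": [43, -290, 0], "turn": 0},
])

```text
t: 4.88
tcp_pos: [0.562, -0.3359, 0.1322]
tool_rot: [-0.005, -3.138, -0.005]
ft_force: [-0.2, 1.0, -5.6]
gripper_width: 0.0473
```

```bash
python3 s.py; python3 - <<'E'
from h import *
import pickle
st=manip.get_state();pickle.dump(st,open("st4.pkl","wb"))
cv2.imwrite("pics/w4.png",imaging.capture("wrist"))
E
```

```text
4.88 [ 0.562  -0.3359  0.1322] [-0.0052 -3.1383 -0.0047] 0.0394 0.0473 [-0.2  1.  -5.6]
```

View pics/w4.png

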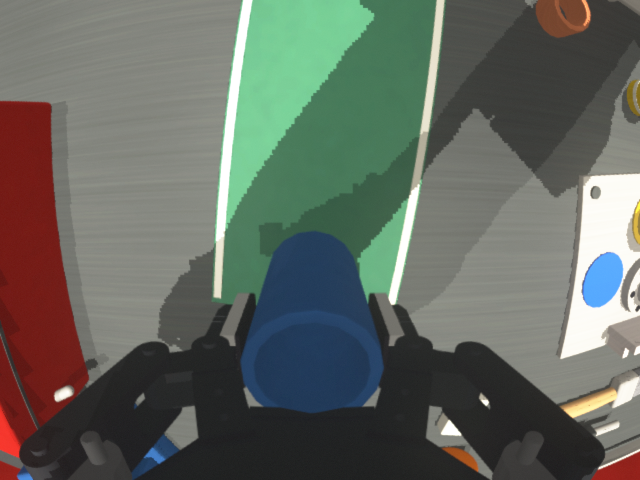

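```bash
python3 s.py; python3 - <<'E'
from h import *
import pickle
st=pickle.load(open("st4.pkl","rb"))
for p in((217,298),(397,302),(250,0),(440,0)): print(cast("wrist",*p,.008,st).round(4))
im=cv2.imread("pics/w4.png");hsv=cv2.cvtColor(im,cv2.COLOR_BGR2HSV)
m=cv2.inRange(hsv,(100,120,120),(125,255,255));m[:,:560]=0;m[320:]=0
c=max(cv2.findContours(m,0,1)[0],key=cv2.contourArea)
print(cv2.fitEllipse(np.array([cast("wrist",*p[0],.011,st)[:2] for p in c],np.float32)))
E
```

```text
4.93 [ 0.5623 -0.3346  0.1325] [-2.5000e-03 -3.1383e+00 -5.1000e-03] 0.0293 0.0477 [ 0.4  1.8 -5.4]
[ 0.6148 -0.4125  0.008 ]
[ 0.619  -0.2671  0.008 ]
[ 0.3862 -0.3795  0.008 ]
[ 0.3808 -0.2398  0.008 ]
((0.6078200936317444, -0.04839823395013809), (0.05669238790869713, 0.05734209716320038), 165.63150024414062)
```

Request:
carry_out([
  {"slide": [0, 0, 20], "turn": 0},
  {"slide": [0, 0, 45], "turn": 0},
  {"slide": [0, 0, 65], "turn": 0},
  {"slide": [0, 0, 72], "turn": 0},
  {"slide": [0, 0, 75], "turn": 0},
  {"slide": [0, 0, 77], "turn": 0},
  {"slide": [0, 0, 77], "turn": 0},
  {"slide": [0, 0, 77], "turn": 0},
])

```text
t: 5.6
tcp_pos: [0.5648, -0.3357, 0.0593]
tool_rot: [0.0, 3.14, -0.002]
ft_force: [-0.5, -0.4, -5.7]
gripper_width: 0.0472
```

```bash
python3 s.py
```

```text
5.6 [ 0.5648 -0.3357  0.0593] [ 2.0000e-04  3.1398e+00 -2.0000e-03] 0.0061 0.0472 [-0.5 -0.4 -5.7]
```

Request:
carry_out([
  {"slide": [0, 0, 2], "turn": 0},
  {"slide": [0, 0, 3], "turn": 0},
  {"slide": [0, 0, 4], "turn": 0},
  {"slide": [0, 0, 4], "turn": 0},
])

```text
t: 5.93
tcp_pos: [0.564, -0.3356, 0.0543]
tool_rot: [0.001, 3.141, -0.001]
ft_force: [1.0, -0.2, -4.5]
gripper_width: 0.0473
```

```bash
python3 s.py
```

```text
5.93 [ 0.564  -0.3356  0.0543] [ 1.100e-03  3.141e+00 -7.000e-04] 0.0017 0.0473 [ 1.  -0.2 -4.5]
```

Request:
carry_out([
  {"slide": [0, 0, 1], "turn": 0},
  {"slide": [0, 0, 1], "turn": 0},
])

```text
t: 6.1
tcp_pos: [0.5641, -0.3356, 0.0543]
tool_rot: [0.001, 3.141, -0.001]
ft_force: [-2.0, 1.5, 4.5]
gripper_width: 0.047
```

```bash
python3 s.py
```

```text
6.1 [ 0.5641 -0.3356  0.0543] [ 9.0000e-04  3.1407e+00 -1.1000e-03] 0.0026 0.047 [-2.   1.5  4.5]
```

Request:
carry_out([
  {"slide": [0, 0, 0], "turn": 0},
  {"slide": [0, 0, 0], "turn": 0},
  {"slide": [0, 0, 0], "turn": 0},
  {"slide": [0, 0, -15], "turn": 0},
  {"slide": [0, 0, -40], "turn": 0},
  {"slide": [0, 0, -80], "turn": 0},
  {"slide": [0, 0, -120], "turn": 0},
  {"slide": [0, 40, -130], "turn": 0},
  {"slide": [0, 80, -130], "turn": 0},
  {"slide": [5, 120, -130], "turn": 0},
  {"slide": [10, 160, -130], "turn": 0},
  {"slide": [15, 200, -130], "turn": 0},
], jaw=62)

```text
t: 7.1
tcp_pos: [0.5488, -0.1339, 0.1834]
tool_rot: [0.002, 3.14, -0.0]
ft_force: [1.4, -0.3, -0.6]
gripper_width: 0.062
```

```bash
python3 s.py;python3 - <<'E'
from h import *
cv2.imwrite("pics/s2.png",imaging.capture("scene"))
E
```

```text
7.1 [ 0.5488 -0.1339  0.1834] [ 1.8000e-03  3.1403e+00 -5.0000e-04] 0.746 0.062 [ 1.4 -0.3 -0.6]
```

View pics/s2.png

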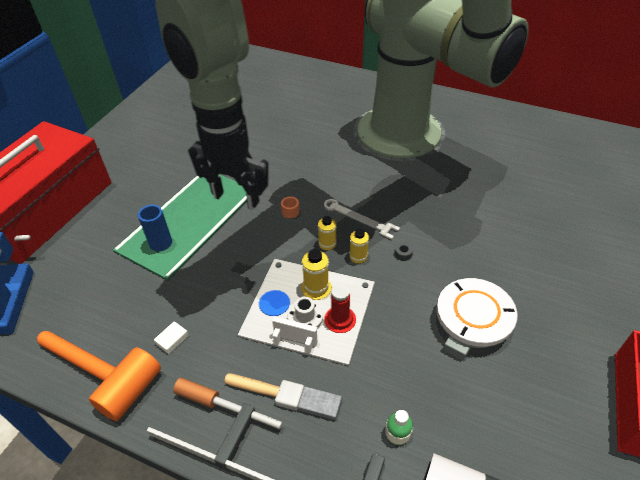

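Request:
carry_out([
  {"slide": [2, 40, 0], "turn": 0},
  {"slide": [4, 80, 0], "turn": 0},
  {"slide": [5, 115, 0], "turn": 0},
  {"slide": [5, 140, 0], "turn": 0},
  {"slide": [5, 148, 0], "turn": 0},
  {"slide": [5, 148, 0], "turn": 0},
  {"slide": [5, 148, 0], "turn": 0},
  {"slide": [5, 148, 0], "turn": 0},
])

```text
t: 7.82
tcp_pos: [0.5444, 0.0113, 0.183]
tool_rot: [0.003, 3.141, -0.001]
ft_force: [0.1, 0.1, -0.8]
gripper_width: 0.0622
```

```bash
python3 s.py; python3 - <<'E'
from h import *
import pickle
st=manip.get_state();pickle.dump(st,open("st5.pkl","wb"))
cv2.imwrite("pics/w5.png",imaging.capture("wrist"))
E
```

```text
7.82 [0.5444 0.0113 0.183 ] [ 3.1000e-03  3.1412e+00 -1.0000e-03] 0.0118 0.0622 [ 0.1  0.1 -0.8]
```

View pics/w5.png

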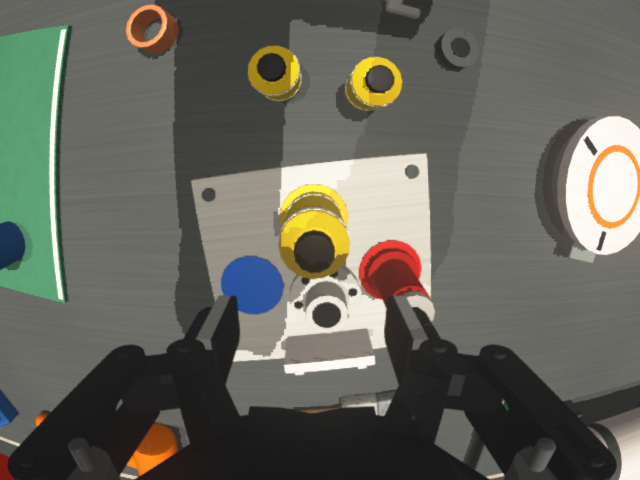

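```bash
cat > ell.py <<'E'
from h import *
import pickle
def disc(pic,stf,lo,hi,box,z,n="wrist"):
    st=pickle.load(open(stf,"rb"));im=cv2.imread(pic);hsv=cv2.cvtColor(im,cv2.COLOR_BGR2HSV)
    m=cv2.inRange(hsv,lo,hi);k=np.zeros_like(m);x0,y0,x1,y1=box;k[y0:y1,x0:x1]=255;m&=k
    c=max(cv2.findContours(m,0,1)[0],key=cv2.contourArea)
    P=np.array([cast(n,*p[0],z,st)[:2] for p in c],np.float32)
    return cv2.fitEllipse(P),cv2.minEnclosingCircle(P)
BLUE=((100,100,50),(125,255,255));YEL=((20,100,60),(34,255,255));RED=((0,120,60),(6,255,255))
E
python3 - <<'E'
from ell import *
print(disc("pics/w5.png","st5.pkl",*BLUE,(210,240,290,330),.011))
print(cast("wrist",315,250,.109,pickle.load(open("st5.pkl","rb"))))
E
```

```text
(((0.607138454914093, -0.04473627731204033), (0.05550805851817131, 0.05863979831337929), 124.32440948486328), ((0.608088493347168, -0.04552298039197922), 0.029909648001194))
[0.54084675 0.0128828  0.109     ]
```

Request:
carry_out([
  {"slide": [1, 2, 30], "turn": 0},
  {"slide": [1, 2, 60], "turn": 0},
  {"slide": [1, 2, 90], "turn": 0},
  {"slide": [1, 2, 115], "turn": 0},
  {"slide": [1, 2, 125], "turn": 0},
  {"slide": [1, 2, 125], "turn": 0},
  {"slide": [1, 2, 125], "turn": 0},
  {"slide": [1, 2, 125], "turn": 0},
])

```text
t: 8.53
tcp_pos: [0.5445, 0.014, 0.0594]
tool_rot: [0.002, 3.139, -0.001]
ft_force: [-0.6, -0.5, 0.6]
gripper_width: 0.062
```

```bash
python3 s.py
```

```text
8.53 [0.5445 0.014  0.0594] [ 2.1000e-03  3.1391e+00 -5.0000e-04] 0.0117 0.062 [-0.6 -0.5  0.6]
```

Request:
carry_out([
  {"slide": [0, 0, 2], "turn": 0},
  {"slide": [0, 0, 2], "turn": 0},
  {"slide": [0, 0, 2], "turn": 0},
  {"slide": [0, 0, 2], "turn": 0},
  {"slide": [0, 0, 2], "turn": 0},
  {"slide": [0, 0, -10], "turn": 0},
  {"slide": [0, 0, -30], "turn": 0},
  {"slide": [0, 0, -60], "turn": 0},
  {"slide": [0, 0, -95], "turn": 0},
  {"slide": [0, 0, -105], "turn": 0},
  {"slide": [0, 0, -105], "turn": 0},
  {"slide": [0, 0, -105], "turn": 0},
], jaw=40)

```text
t: 9.53
tcp_pos: [0.5429, 0.0147, 0.1626]
tool_rot: [0.001, 3.141, 0.0]
ft_force: [-0.4, 0.3, -3.6]
gripper_width: 0.0468
```

```bash
python3 s.py
```

```text
9.53 [0.5429 0.0147 0.1626] [6.0000e-04 3.1411e+00 1.0000e-04] 0.0363 0.0468 [-0.4  0.3 -3.6]
```

Request:
carry_out([
  {"slide": [5, -25, 0], "turn": 0},
  {"slide": [12, -60, 0], "turn": 0},
  {"slide": [20, -98, 0], "turn": 0},
  {"slide": [27, -136, 0], "turn": 0},
  {"slide": [35, -174, 0], "turn": 0},
  {"slide": [42, -212, 0], "turn": 0},
  {"slide": [50, -250, 0], "turn": 0},
  {"slide": [57, -288, 0], "turn": 0},
  {"slide": [64, -320, 0], "turn": 0},
  {"slide": [68, -340, 0], "turn": 0},
  {"slide": [68, -340, 0], "turn": 0},
  {"slide": [68, -340, 40], "turn": 0},
])

```text
t: 10.53
tcp_pos: [0.4776, -0.3296, 0.1266]
tool_rot: [0.005, 3.134, -0.01]
ft_force: [2.0, -1.6, -2.7]
gripper_width: 0.0461
```

```bash
python3 s.py
```

```text
10.53 [ 0.4776 -0.3296  0.1266] [ 0.0051  3.1341 -0.0097] 1.2147 0.0461 [ 2.  -1.6 -2.7]
```

Request:
carry_out([
  {"slide": [0, 0, 20], "turn": 0},
  {"slide": [0, 0, 40], "turn": 0},
  {"slide": [0, 0, 55], "turn": 0},
  {"slide": [0, 0, 62], "turn": 0},
  {"slide": [0, 0, 65], "turn": 0},
  {"slide": [0, 0, 65], "turn": 0},
  {"slide": [0, 0, 65], "turn": 0},
  {"slide": [0, 0, 65], "turn": 0},
])

```text
t: 11.2
tcp_pos: [0.4755, -0.3258, 0.0588]
tool_rot: [0.001, 3.14, -0.002]
ft_force: [-0.5, -0.5, -2.7]
gripper_width: 0.0465
```

```bash
python3 s.py
```

```text
11.2 [ 0.4755 -0.3258  0.0588] [ 6.0000e-04  3.1403e+00 -1.8000e-03] 0.0069 0.0465 [-0.5 -0.5 -2.7]
```

Request:
carry_out([
  {"slide": [0, 0, 1], "turn": 0},
  {"slide": [0, 0, 2], "turn": 0},
  {"slide": [0, 0, 3], "turn": 0},
  {"slide": [0, 0, 4], "turn": 0},
  {"slide": [0, 0, 4], "turn": 0},
])

```text
t: 11.62
tcp_pos: [0.4752, -0.3256, 0.0548]
tool_rot: [0.001, 3.141, -0.001]
ft_force: [-0.8, 0.2, 3.0]
gripper_width: 0.0463
```

```bash
python3 s.py
```

```text
11.62 [ 0.4752 -0.3256  0.0548] [ 9.0000e-04  3.1407e+00 -1.0000e-03] 0.001 0.0463 [-0.8  0.2  3. ]
```

Request:
carry_out([
  {"slide": [0, 0, 0], "turn": 0},
  {"slide": [0, 0, 0], "turn": 0},
  {"slide": [0, 0, 0], "turn": 0},
  {"slide": [0, 0, -15], "turn": 0},
  {"slide": [0, 0, -40], "turn": 0},
  {"slide": [0, 0, -80], "turn": 0},
  {"slide": [0, 0, -120], "turn": 0},
  {"slide": [0, 40, -130], "turn": 0},
  {"slide": [-10, 80, -130], "turn": 0},
  {"slide": [-22, 119, -130], "turn": 0},
  {"slide": [-34, 158, -130], "turn": 0},
  {"slide": [-46, 197, -130], "turn": 0},
], jaw=62)

```text
t: 12.62
tcp_pos: [0.5213, -0.1268, 0.1844]
tool_rot: [0.002, 3.14, -0.001]
ft_force: [0.7, -0.0, 0.3]
gripper_width: 0.062
```

```bash
python3 s.py;python3 - <<'E'
from h import *
cv2.imwrite("pics/s3.png",imaging.capture("side"))
E
```

```text
12.62 [ 0.5213 -0.1268  0.1844] [ 2.2000e-03  3.1405e+00 -6.0000e-04] 0.9226 0.062 [ 0.7 -0.   0.3]
```

View pics/s3.png

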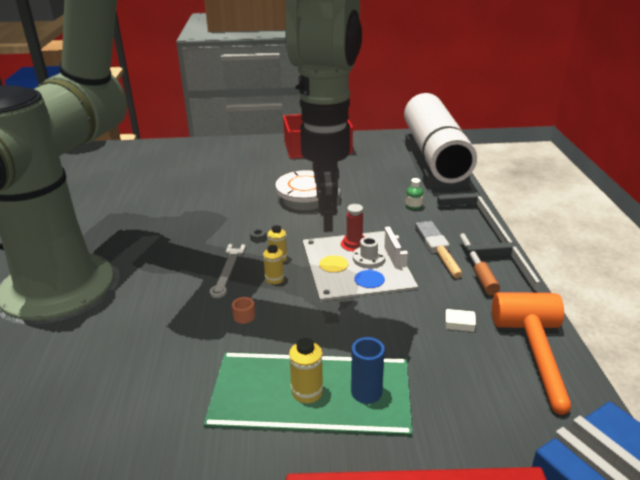

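Request:
carry_out([
  {"slide": [-13, 38, 0], "turn": 0},
  {"slide": [-26, 77, 0], "turn": 0},
  {"slide": [-39, 115, 0], "turn": 0},
  {"slide": [-52, 153, 0], "turn": 0},
  {"slide": [-64, 187, 0], "turn": 0},
  {"slide": [-71, 207, 0], "turn": 0},
  {"slide": [-72, 212, 0], "turn": 0},
  {"slide": [-72, 212, 0], "turn": 0},
  {"slide": [-72, 212, 0], "turn": 0},
  {"slide": [-72, 212, 0], "turn": 0},
])

```text
t: 13.5
tcp_pos: [0.5927, 0.0822, 0.1839]
tool_rot: [-0.003, -3.141, 0.001]
ft_force: [-0.4, 0.4, 0.1]
gripper_width: 0.062
```

```bash
python3 s.py; python3 - <<'E'
from ell import *
st=manip.get_state();pickle.dump(st,open("st6.pkl","wb"))
cv2.imwrite("pics/w6.png",imaging.capture("wrist"))
E
```

```text
13.5 [0.5927 0.0822 0.1839] [-3.3000e-03 -3.1411e+00  8.0000e-04] 0.0093 0.062 [-0.4  0.4  0.1]
```

View pics/w6.png

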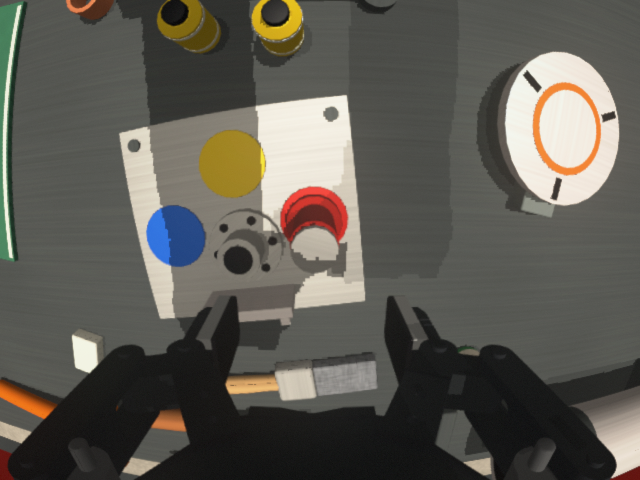

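```bash
python3 - <<'E'
from ell import *
st=pickle.load(open("st6.pkl","rb"))
print("blue",disc("pics/w6.png","st6.pkl",*BLUE,(130,190,215,280),.011))
print("yel",disc("pics/w6.png","st6.pkl",*YEL,(190,120,280,205),.011))
print("fl",cast("wrist",238,260,.052,st),"jack",cast("wrist",315,246,.097,st))
E
```

```text
blue (((0.6080055236816406, -0.04493529722094536), (0.05774061754345894, 0.05801381170749664), 21.008285522460938), ((0.6078595519065857, -0.044919539242982864), 0.029684728011488914))
yel (((0.5435303449630737, 0.012754526920616627), (0.05818899720907211, 0.05845952779054642), 64.1756591796875), ((0.5435317754745483, 0.012824825942516327), 0.029754238203167915))
fl [0.61618165 0.02331027 0.052     ] jack [0.59052043 0.08391585 0.097     ]
```

Request:
carry_out([
  {"slide": [0, 2, 30], "turn": 0},
  {"slide": [0, 2, 60], "turn": 0},
  {"slide": [0, 2, 90], "turn": 0},
  {"slide": [0, 2, 115], "turn": 0},
  {"slide": [0, 2, 130], "turn": 0},
  {"slide": [0, 2, 133], "turn": 0},
  {"slide": [0, 2, 133], "turn": 0},
  {"slide": [0, 2, 133], "turn": 0},
], jaw=52)

```text
t: 14.22
tcp_pos: [0.5938, 0.0848, 0.0519]
tool_rot: [0.003, 3.14, -0.0]
ft_force: [0.5, -0.1, -0.4]
gripper_width: 0.0522
```

```bash
python3 s.py
```

```text
14.22 [0.5938 0.0848 0.0519] [ 2.7000e-03  3.1404e+00 -1.0000e-04] 0.0184 0.0522 [ 0.5 -0.1 -0.4]
```

Request:
carry_out([
  {"slide": [0, -1, 1], "turn": 0},
  {"slide": [0, -1, 1], "turn": 0},
  {"slide": [0, -1, 1], "turn": 0},
  {"slide": [0, -1, 1], "turn": 0},
  {"slide": [0, -1, 1], "turn": 0},
  {"slide": [0, -1, -10], "turn": 0},
  {"slide": [0, -1, -30], "turn": 0},
  {"slide": [0, -1, -60], "turn": 0},
  {"slide": [0, -1, -95], "turn": 0},
  {"slide": [0, -1, -115], "turn": 0},
  {"slide": [0, -1, -115], "turn": 0},
  {"slide": [0, -1, -115], "turn": 0},
], jaw=26)

```text
t: 15.22
tcp_pos: [0.5934, 0.0849, 0.1668]
tool_rot: [0.0, 3.14, 0.001]
ft_force: [0.1, -0.4, -5.6]
gripper_width: 0.0324
```

```bash
python3 s.py
```

```text
15.22 [0.5934 0.0849 0.1668] [4.0000e-04 3.1398e+00 6.0000e-04] 0.0534 0.0324 [ 0.1 -0.4 -5.6]
```

Request:
carry_out([
  {"slide": [12, -24, 0], "turn": 0},
  {"slide": [28, -56, 0], "turn": 0},
  {"slide": [45, -90, 0], "turn": 0},
  {"slide": [62, -124, 0], "turn": 0},
  {"slide": [79, -158, 0], "turn": 0},
  {"slide": [96, -192, 0], "turn": 0},
  {"slide": [113, -226, 0], "turn": 0},
  {"slide": [130, -260, 0], "turn": 0},
  {"slide": [147, -294, 0], "turn": 0},
  {"slide": [164, -328, 0], "turn": 0},
  {"slide": [181, -360, 0], "turn": 0},
  {"slide": [195, -386, 0], "turn": 0},
])

```text
t: 16.22
tcp_pos: [0.3951, -0.302, 0.1637]
tool_rot: [-0.003, -3.138, -0.004]
ft_force: [0.4, -0.3, -4.2]
gripper_width: 0.0327
```

Request:
carry_out([
  {"slide": [8, -14, 0], "turn": 0},
  {"slide": [8, -14, 15], "turn": 0},
  {"slide": [8, -14, 40], "turn": 0},
  {"slide": [8, -14, 70], "turn": 0},
  {"slide": [8, -14, 95], "turn": 0},
  {"slide": [8, -14, 106], "turn": 0},
  {"slide": [8, -14, 109], "turn": 0},
  {"slide": [8, -14, 109], "turn": 0},
  {"slide": [8, -14, 109], "turn": 0},
])

```text
t: 16.97
tcp_pos: [0.3896, -0.3149, 0.0566]
tool_rot: [-0.001, -3.141, -0.002]
ft_force: [-0.0, -0.3, -4.2]
gripper_width: 0.0325
```

```bash
python3 s.py
```

```text
16.97 [ 0.3896 -0.3149  0.0566] [-7.0000e-04 -3.1408e+00 -1.6000e-03] 0.0229 0.0325 [-0.  -0.3 -4.2]
```

Request:
carry_out([
  {"slide": [0, 0, 2], "turn": 0},
  {"slide": [0, 0, 4], "turn": 0},
  {"slide": [0, 0, 6], "turn": 0},
  {"slide": [0, 0, 7], "turn": 0},
  {"slide": [0, 0, 7], "turn": 0},
])

```text
t: 17.38
tcp_pos: [0.3899, -0.3153, 0.05]
tool_rot: [0.001, 3.141, -0.0]
ft_force: [-0.9, 0.4, -5.1]
gripper_width: 0.0325
```

```bash
python3 s.py
```

```text
17.38 [ 0.3899 -0.3153  0.05  ] [ 8.0000e-04  3.1415e+00 -2.0000e-04] 0.005 0.0325 [-0.9  0.4 -5.1]
```

Request:
carry_out([
  {"slide": [0, 0, 0.5], "turn": 0},
  {"slide": [0, 0, 1], "turn": 0},
  {"slide": [0, 0, 1.5], "turn": 0},
  {"slide": [0, 0, 2], "turn": 0},
  {"slide": [0, 0, 2], "turn": 0},
])

```text
t: 17.8
tcp_pos: [0.3899, -0.3154, 0.0487]
tool_rot: [0.001, 3.141, -0.001]
ft_force: [-1.9, 2.4, 3.8]
gripper_width: 0.0323
```

```bash
python3 s.py
```

```text
17.8 [ 0.3899 -0.3154  0.0487] [ 8.0000e-04  3.1413e+00 -6.0000e-04] 0.0024 0.0323 [-1.9  2.4  3.8]
```

Request:
carry_out([
  {"slide": [0, 0, 0], "turn": 0},
  {"slide": [0, 0, 0], "turn": 0},
  {"slide": [0, 0, 0], "turn": 0},
  {"slide": [0, 0, -15], "turn": 0},
  {"slide": [0, 0, -40], "turn": 0},
  {"slide": [0, 0, -80], "turn": 0},
  {"slide": [0, 0, -118], "turn": 0},
  {"slide": [-6, 36, -130], "turn": 0},
  {"slide": [-26, 70, -130], "turn": 0},
  {"slide": [-50, 104, -130], "turn": 0},
  {"slide": [-74, 136, -130], "turn": 0},
  {"slide": [-97, 168, -130], "turn": 0},
], jaw=58)

```text
t: 18.8
tcp_pos: [0.4882, -0.146, 0.1785]
tool_rot: [0.002, 3.14, -0.001]
ft_force: [0.9, -1.5, 0.3]
gripper_width: 0.0584
```

Request:
carry_out([
  {"slide": [-22, 34, 0], "turn": 0},
  {"slide": [-45, 68, 0], "turn": 0},
  {"slide": [-67, 102, 0], "turn": 0},
  {"slide": [-90, 135, 0], "turn": 0},
  {"slide": [-110, 160, 0], "turn": 0},
  {"slide": [-124, 170, 0], "turn": 0},
  {"slide": [-130, 170, 0], "turn": 0},
  {"slide": [-130, 170, 0], "turn": 0},
  {"slide": [-130, 170, 0], "turn": 0},
])

```text
t: 19.55
tcp_pos: [0.6166, 0.022, 0.1776]
tool_rot: [-0.002, -3.141, 0.001]
ft_force: [0.9, -0.8, -0.1]
gripper_width: 0.058
```

```bash
python3 s.py; python3 - <<'E'
from ell import *
cv2.imwrite("pics/s4.png",imaging.capture("side"))
st=manip.get_state();pickle.dump(st,open("st7.pkl","wb"))
cv2.imwrite("pics/w7.png",imaging.capture("wrist"))
E
```

```text
19.55 [0.6166 0.022  0.1776] [-1.7000e-03 -3.1406e+00  6.0000e-04] 0.0209 0.058 [ 0.9 -0.8 -0.1]
```

View pics/w7.png

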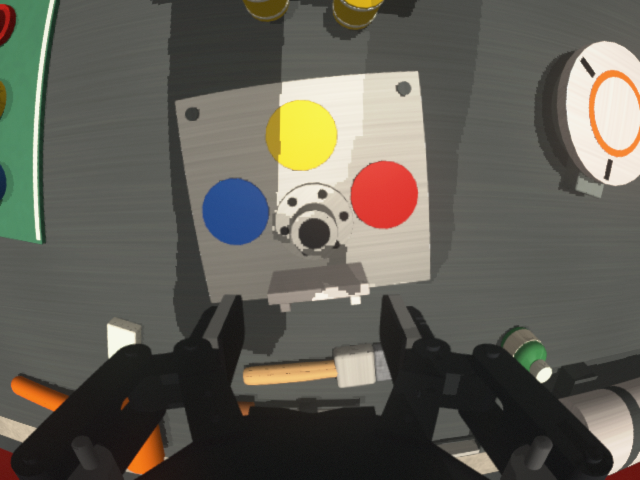

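View pics/s4.png

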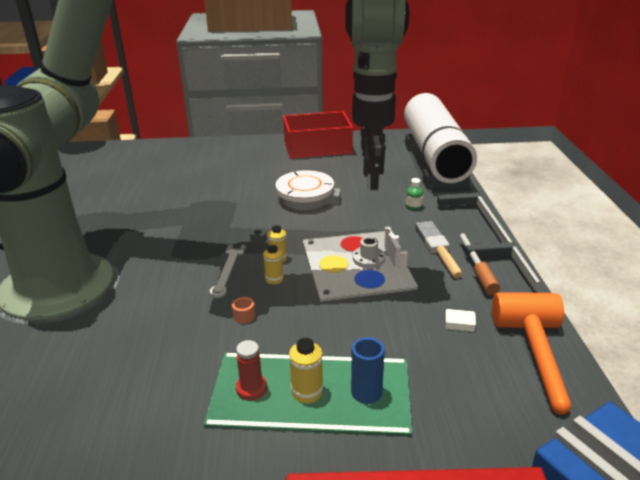

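```bash
python3 - <<'E'
from ell import *
st=pickle.load(open("st7.pkl","rb"))
for n,c,b in (("blue",BLUE,(195,165,275,250)),("yel",YEL,(260,90,345,175)),("red",RED,(345,155,425,235))):
    e,m=disc("pics/w7.png","st7.pkl",*c,b,.011); print(n,np.round(e[0],4),np.round(e[1],4),np.round(m[0],4))
im=cv2.imread("pics/w7.png");g=cv2.cvtColor(im,cv2.COLOR_BGR2GRAY)
m=(g<60).astype(np.uint8)*255;k=np.zeros_like(m);k[215:252,295:334]=255;m&=k
c=max(cv2.findContours(m,0,1)[0],key=cv2.contourArea);P=np.array([cast("wrist",*p[0],.052,st)[:2] for p in c],np.float32);print("bore",cv2.fitEllipse(P),cv2.minEnclosingCircle(P))
E
```

```text
blue [ 0.6082 -0.0453] [0.0577 0.0578] [ 0.6081 -0.0452]
yel [0.5437 0.0123] [0.0583 0.0583] [0.5439 0.0123]
red [0.5937 0.083 ] [0.0578 0.058 ] [0.5937 0.0829]
bore ((0.6164888739585876, 0.02279745414853096), (0.02132272534072399, 0.021445659920573235), 117.25503540039062) ((0.616636335849762, 0.022863877937197685), 0.011325329542160034)
```

Request:
carry_out([
  {"slide": [0, 1, 35], "turn": 0},
  {"slide": [0, 1, 70], "turn": 0},
  {"slide": [0, 1, 105], "turn": 0},
  {"slide": [0, 1, 130], "turn": 0},
  {"slide": [0, 1, 145], "turn": 0},
  {"slide": [0, 1, 150], "turn": 0},
  {"slide": [0, 1, 150], "turn": 0},
  {"slide": [0, 1, 150], "turn": 0},
])

```text
t: 20.32
tcp_pos: [0.6174, 0.0228, 0.0289]
tool_rot: [0.003, 3.141, -0.0]
ft_force: [0.8, 0.2, 0.5]
gripper_width: 0.0582
```

```bash
python3 s.py
```

```text
20.32 [0.6174 0.0228 0.0289] [ 2.6000e-03  3.1407e+00 -1.0000e-04] 0.0194 0.0582 [0.8 0.2 0.5]
```

Request:
carry_out([
  {"slide": [0, 0, 2], "turn": 0},
  {"slide": [0, 0, 3], "turn": 0},
  {"slide": [0, 0, 3], "turn": 0},
  {"slide": [0, 0, 3], "turn": 0},
  {"slide": [0, 0, 3], "turn": 0},
  {"slide": [0, 0, 3], "turn": 0},
  {"slide": [0, 0, -10], "turn": 0},
  {"slide": [0, 0, -35], "turn": 0},
  {"slide": [0, 0, -65], "turn": 0},
  {"slide": [0, 0, -90], "turn": 0},
  {"slide": [0, 0, -100], "turn": 0},
  {"slide": [0, 0, -100], "turn": 0},
], jaw=28)

```text
t: 21.32
tcp_pos: [0.6191, 0.0235, 0.1309]
tool_rot: [0.001, 3.136, -0.001]
ft_force: [-0.1, 0.4, -3.5]
gripper_width: 0.0341
```

```bash
python3 s.py; python3 - <<'E'
from ell import *
st=manip.get_state();pickle.dump(st,open("st8.pkl","wb"))
cv2.imwrite("pics/w8.png",imaging.capture("wrist"))
E
```

```text
21.32 [0.6191 0.0235 0.1309] [ 7.000e-04  3.136e+00 -6.000e-04] 0.0541 0.0341 [-0.1  0.4 -3.5]
```

View pics/w8.png

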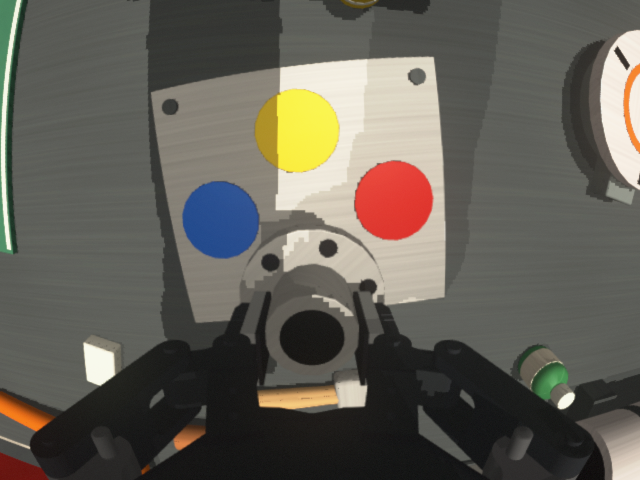

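```bash
python3 - <<'E'
from ell import *
st=pickle.load(open("st8.pkl","rb"))
im=cv2.imread("pics/w8.png")
x=cv2.resize(im[220:420,220:420],(600,600));cv2.imwrite("pics/c8.png",x)
print(cast("wrist",312,336,.157,st)-st["tcp_pos"])
E
```

```text
[-0.00379132 -0.000269    0.0260838 ]
```

Request:
carry_out([
  {"slide": [10, 25, 0], "turn": 0},
  {"slide": [24, 58, 0], "turn": 0},
  {"slide": [38, 92, 0], "turn": 0},
  {"slide": [52, 127, 0], "turn": 0},
  {"slide": [66, 161, 0], "turn": 0},
  {"slide": [80, 195, 0], "turn": 0},
  {"slide": [94, 230, 0], "turn": 0},
  {"slide": [106, 260, 0], "turn": 0},
  {"slide": [117, 285, 0], "turn": 0},
  {"slide": [117, 285, 0], "turn": 0},
  {"slide": [117, 285, 0], "turn": 0},
  {"slide": [117, 285, 0], "turn": 0},
])

```text
t: 22.37
tcp_pos: [0.4992, 0.3079, 0.1261]
tool_rot: [-0.0, -3.139, 0.003]
ft_force: [-0.2, 0.0, -4.3]
gripper_width: 0.0345
```

```bash
python3 s.py; python3 - <<'E'
from ell import *
st=manip.get_state();pickle.dump(st,open("st9.pkl","wb"))
cv2.imwrite("pics/w9.png",imaging.capture("wrist"))
E
```

```text
22.37 [0.4992 0.3079 0.1261] [-4.0000e-04 -3.1391e+00  3.0000e-03] 0.0247 0.0345 [-0.2  0.  -4.3]
```

View pics/w9.png

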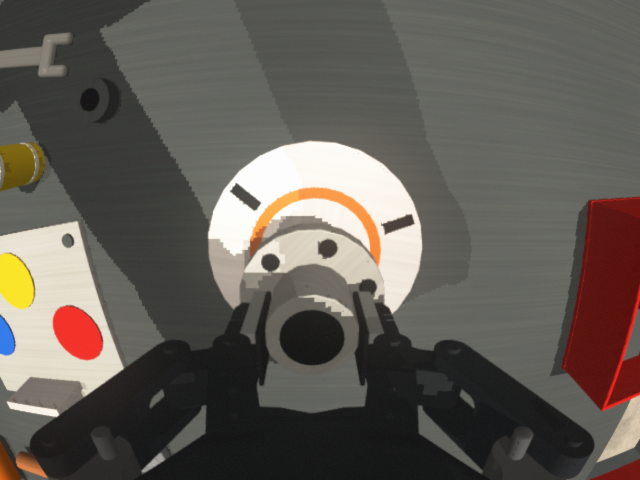

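Request:
carry_out([
  {"slide": [0, 0, 20], "turn": 0},
  {"slide": [0, 0, 38], "turn": 0},
  {"slide": [0, 0, 48], "turn": 0},
  {"slide": [0, 0, 53], "turn": 0},
  {"slide": [0, 0, 53], "turn": 0},
  {"slide": [0, 0, 53], "turn": 0},
])

```text
t: 22.92
tcp_pos: [0.5006, 0.3082, 0.0751]
tool_rot: [-0.002, -3.142, 0.0]
ft_force: [-0.5, 0.4, -3.5]
gripper_width: 0.0342
```

```bash
python3 s.py; python3 - <<'E'
from ell import *
st=manip.get_state();pickle.dump(st,open("st10.pkl","wb"))
cv2.imwrite("pics/w10.png",imaging.capture("wrist"));im=imaging.capture("scene");cv2.imwrite("pics/s10.png",im)
cv2.imwrite("pics/c10.png",cv2.resize(im[240:370,420:540],(550,600),interpolation=cv2.INTER_CUBIC))
E
```

```text
22.92 [0.5006 0.3082 0.0751] [-2.3000e-03 -3.1416e+00  1.0000e-04] 0.0158 0.0342 [-0.5  0.4 -3.5]
```

View pics/w10.png

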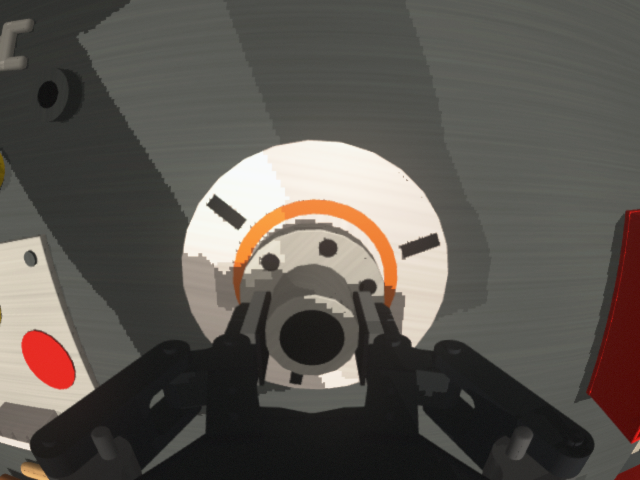

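View pics/c10.png

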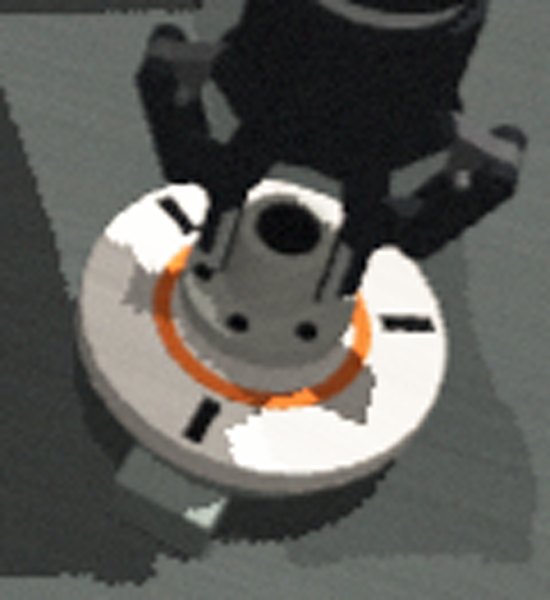

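```bash
python3 - <<'E'
from ell import *
from scipy.optimize import least_squares
st=pickle.load(open("st10.pkl","rb"))
print("bore scene",cast("scene",483.3,289.2,.101),"ring scene ref .5007 .3087")
print("bore wrist",cast("wrist",312,337.5,.101,st))
im=cv2.imread("pics/w10.png");hsv=cv2.cvtColor(im,cv2.COLOR_BGR2HSV)
m=cv2.inRange(hsv,(8,120,60),(20,255,255));m[:,:215]=0;m[:,410:]=0;m[310:]=0
# outer boundary: topmost orange per column + fit r=.042
P=[]
for u in range(240,392,3):
    r=np.where(m[:,u])[0]
    if len(r): P.append(cast("wrist",u,r[0]-.5,.045,st)[:2])
P=np.array(P)
s=least_squares(lambda p:np.hypot(*(P-p[:2]).T)-p[2],[.5,.308,.042]);print("ring",s.x,np.abs(s.fun).max())
# plate top visible front rim: look at grey rim pixels
E
python3 - <<'E'
import cv2
im=cv2.imread("pics/w10.png");cv2.imwrite("pics/c11.png",cv2.resize(im[190:310,220:410],(760,480),interpolation=cv2.INTER_CUBIC))
E
```

```text
bore scene [0.49894996 0.30827621 0.101     ] ring scene ref .5007 .3087
bore wrist [0.49774872 0.30791374 0.101     ]
ring [0.4992693  0.30937508 0.04154901] 0.00034699549875810004
```

View pics/c11.png

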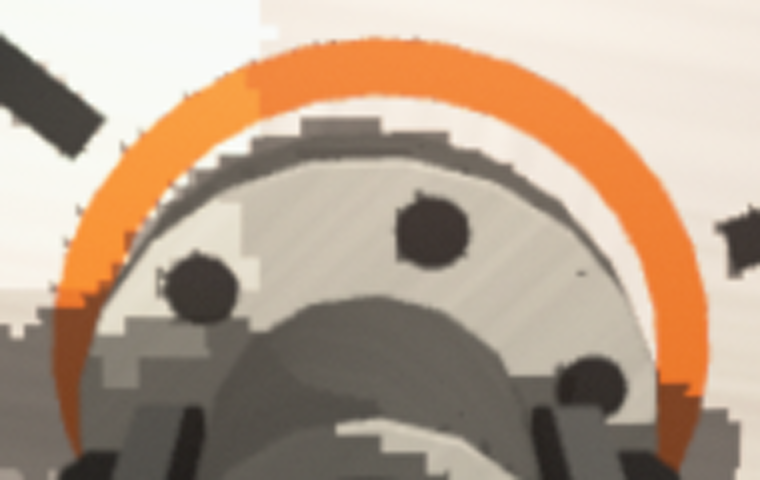

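Request:
carry_out([
  {"slide": [-1.5, 1, 2], "turn": 0},
  {"slide": [-1.5, 1, 5], "turn": 0},
  {"slide": [-1.5, 1, 8], "turn": 0},
  {"slide": [-1.5, 1, 9], "turn": 0},
  {"slide": [-1.5, 1, 9], "turn": 0},
  {"slide": [-1.5, 1, 9], "turn": 0},
])

```text
t: 23.52
tcp_pos: [0.5015, 0.3096, 0.0658]
tool_rot: [-0.001, -3.141, 0.0]
ft_force: [1.1, 0.8, -3.8]
gripper_width: 0.0342
```

```bash
python3 s.py
```

```text
23.52 [0.5015 0.3096 0.0658] [-7.0000e-04 -3.1412e+00  3.0000e-04] 0.0042 0.0342 [ 1.1  0.8 -3.8]
```

Request:
carry_out([
  {"slide": [0, 0, 1], "turn": 0},
  {"slide": [0, 0, 2], "turn": 0},
  {"slide": [0, 0, 2.5], "turn": 0},
  {"slide": [0, 0, 3], "turn": 0},
  {"slide": [0, 0, 3], "turn": 0},
])

```text
t: 23.93
tcp_pos: [0.5017, 0.3098, 0.0639]
tool_rot: [0.001, 3.141, 0.0]
ft_force: [-3.1, -0.8, 4.5]
gripper_width: 0.0341
```

```bash
python3 s.py
```

```text
23.93 [0.5017 0.3098 0.0639] [6.0000e-04 3.1411e+00 4.0000e-04] 0.0017 0.0341 [-3.1 -0.8  4.5]
```

Request:
carry_out([
  {"slide": [0, 0, 0], "turn": 0},
  {"slide": [0, 0, 0], "turn": 0},
  {"slide": [0, 0, 0], "turn": 0},
  {"slide": [0, 0, -15], "turn": 0},
  {"slide": [0, 0, -40], "turn": 0},
  {"slide": [0, 0, -75], "turn": 0},
  {"slide": [0, 0, -110], "turn": 0},
  {"slide": [0, 0, -120], "turn": 0},
  {"slide": [0, 0, -120], "turn": 0},
  {"slide": [0, 0, -120], "turn": 0},
], jaw=60)

```text
t: 24.77
tcp_pos: [0.5021, 0.3098, 0.1831]
tool_rot: [0.001, 3.14, 0.001]
ft_force: [0.6, -0.2, 0.1]
gripper_width: 0.0597
```

```bash
python3 s.py; python3 - <<'E'
from ell import *
st=manip.get_state();pickle.dump(st,open("st12.pkl","wb"))
im=imaging.capture("wrist");cv2.imwrite("pics/w12.png",im)
cv2.imwrite("pics/c12.png",cv2.resize(im[150:310,220:400],(675,600),interpolation=cv2.INTER_CUBIC))
E
```

```text
24.77 [0.5021 0.3098 0.1831] [9.0000e-04 3.1403e+00 9.0000e-04] 0.039 0.0597 [ 0.6 -0.2  0.1]
```

View pics/c12.png

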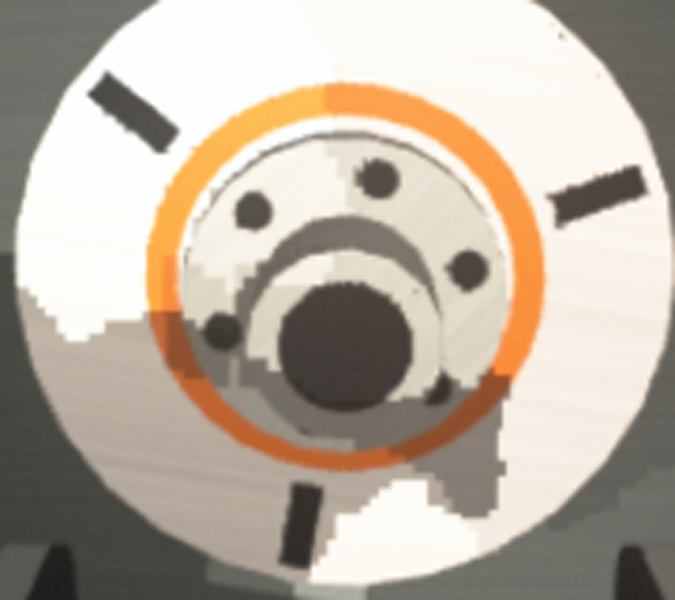

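```bash
python3 - <<'E'
from ell import *
st=pickle.load(open("st12.pkl","rb"))
e,m=disc("pics/w12.png","st12.pkl",(8,120,60),(22,255,255),(250,165,375,285),.045);print("ring",e,m)
g=cv2.cvtColor(cv2.imread("pics/w12.png"),cv2.COLOR_BGR2GRAY)
k=(g<75).astype(np.uint8)*255;z=np.zeros_like(k);z[222:262,290:333]=255;k&=z
c=max(cv2.findContours(k,0,1)[0],key=cv2.contourArea);P=np.array([cast("wrist",*p[0],.089,st)[:2] for p in c],np.float32);print("bore",cv2.fitEllipse(P))
E
```

```text
ring ((0.49942904710769653, 0.30934348702430725), (0.08221721649169922, 0.0823182463645935), 45.89223861694336) ((0.49952349066734314, 0.3093276917934418), 0.04180746525526047)
bore ((0.5001088976860046, 0.30927345156669617), (0.021936213597655296, 0.022570377215743065), 77.23909759521484)
```

Request:
carry_out([
  {"slide": [7, -40, 0], "turn": 0},
  {"slide": [14, -80, 0], "turn": 0},
  {"slide": [21, -120, 0], "turn": 0},
  {"slide": [28, -160, 0], "turn": 0},
  {"slide": [35, -200, 0], "turn": 0},
  {"slide": [42, -240, 0], "turn": 0},
  {"slide": [49, -280, 0], "turn": 0},
  {"slide": [56, -320, 0], "turn": 0},
  {"slide": [63, -360, 0], "turn": 0},
  {"slide": [70, -400, 0], "turn": 0},
  {"slide": [77, -440, 0], "turn": 0},
  {"slide": [84, -480, 0], "turn": 0},
], jaw=56)

```text
t: 25.82
tcp_pos: [0.4154, -0.1714, 0.1811]
tool_rot: [-0.001, -3.139, -0.003]
ft_force: [0.7, 0.6, 0.4]
gripper_width: 0.0564
```

Request:
carry_out([
  {"slide": [7, -40, 0], "turn": 0},
  {"slide": [14, -80, 0], "turn": 0},
  {"slide": [21, -115, 0], "turn": 0},
  {"slide": [28, -139, 0], "turn": 0},
  {"slide": [28, -145, 0], "turn": 0},
  {"slide": [28, -145, 0], "turn": 0},
  {"slide": [28, -145, 0], "turn": 0},
  {"slide": [28, -145, 0], "turn": 0},
])

```text
t: 26.48
tcp_pos: [0.389, -0.3135, 0.182]
tool_rot: [0.001, -3.14, -0.003]
ft_force: [0.2, 0.4, 0.3]
gripper_width: 0.0563
```

```bash
python3 s.py; python3 - <<'E'
from ell import *
st=manip.get_state();pickle.dump(st,open("st13.pkl","wb"))
im=imaging.capture("wrist");cv2.imwrite("pics/w13.png",im)
E
```

```text
26.48 [ 0.389  -0.3135  0.182 ] [ 1.3000e-03 -3.1401e+00 -3.4000e-03] 0.0096 0.0563 [0.2 0.4 0.3]
```

View pics/w13.png

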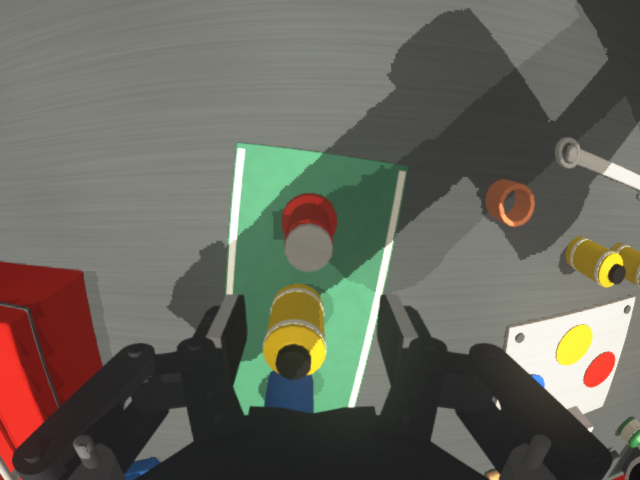

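```bash
python3 - <<'E'
from ell import *
st=pickle.load(open("st13.pkl","rb"))
print(cast("wrist",309,246,.094,st))
E
```

```text
[ 0.38713914 -0.31543176  0.094     ]
```

Request:
carry_out([
  {"slide": [-1, -2, 30], "turn": 0},
  {"slide": [-1, -2, 60], "turn": 0},
  {"slide": [-1, -2, 90], "turn": 0},
  {"slide": [-1, -2, 115], "turn": 0},
  {"slide": [-1, -2, 128], "turn": 0},
  {"slide": [-1, -2, 131], "turn": 0},
  {"slide": [-1, -2, 131], "turn": 0},
  {"slide": [-1, -2, 131], "turn": 0},
])

```text
t: 27.2
tcp_pos: [0.3911, -0.317, 0.0527]
tool_rot: [-0.001, 3.141, -0.001]
ft_force: [0.6, -1.1, 0.7]
gripper_width: 0.0561
```

```bash
python3 s.py
```

```text
27.2 [ 0.3911 -0.317   0.0527] [-1.1000e-03  3.1409e+00 -9.0000e-04] 0.0147 0.0561 [ 0.6 -1.1  0.7]
```

Request:
carry_out([
  {"slide": [1, 1, 2], "turn": 0},
  {"slide": [1, 1, 3], "turn": 0},
  {"slide": [1, 1, 3], "turn": 0},
  {"slide": [1, 1, 3], "turn": 0},
])

```text
t: 27.53
tcp_pos: [0.3896, -0.3166, 0.0495]
tool_rot: [0.001, 3.141, -0.001]
ft_force: [0.9, -0.1, -0.3]
gripper_width: 0.0559
```

Request:
carry_out([
  {"slide": [0, 0, 0], "turn": 0},
  {"slide": [0, 0, 0], "turn": 0},
  {"slide": [0, 0, 0], "turn": 0},
  {"slide": [0, 0, 0], "turn": 0},
  {"slide": [0, 0, 0], "turn": 0},
  {"slide": [0, 0, -10], "turn": 0},
  {"slide": [0, 0, -35], "turn": 0},
  {"slide": [0, 0, -70], "turn": 0},
  {"slide": [0, 0, -105], "turn": 0},
  {"slide": [0, 0, -125], "turn": 0},
  {"slide": [0, 0, -125], "turn": 0},
], jaw=26)

```text
t: 28.45
tcp_pos: [0.3912, -0.3185, 0.1785]
tool_rot: [0.001, 3.137, -0.009]
ft_force: [1.4, -1.3, -3.6]
gripper_width: 0.0325
```

```bash
python3 s.py
```

```text
28.45 [ 0.3912 -0.3185  0.1785] [ 1.0000e-03  3.1366e+00 -9.1000e-03] 0.0973 0.0325 [ 1.4 -1.3 -3.6]
```

Request:
carry_out([
  {"slide": [-13, 25, 0], "turn": 0},
  {"slide": [-30, 58, 0], "turn": 0},
  {"slide": [-47, 92, 0], "turn": 0},
  {"slide": [-64, 126, 0], "turn": 0},
  {"slide": [-81, 160, 0], "turn": 0},
  {"slide": [-98, 194, 0], "turn": 0},
  {"slide": [-115, 228, 0], "turn": 0},
  {"slide": [-132, 262, 0], "turn": 0},
  {"slide": [-149, 296, 0], "turn": 0},
  {"slide": [-166, 330, 0], "turn": 0},
  {"slide": [-183, 362, 0], "turn": 0},
  {"slide": [-196, 386, 0], "turn": 0},
])

```text
t: 29.45
tcp_pos: [0.5851, 0.0725, 0.1717]
tool_rot: [0.002, -3.139, -0.001]
ft_force: [0.6, -0.9, -4.3]
gripper_width: 0.0318
```

Request:
carry_out([
  {"slide": [-8, 15, 0], "turn": 0},
  {"slide": [-8, 15, 15], "turn": 0},
  {"slide": [-8, 15, 45], "turn": 0},
  {"slide": [-8, 15, 75], "turn": 0},
  {"slide": [-8, 15, 100], "turn": 0},
  {"slide": [-8, 15, 110], "turn": 0},
  {"slide": [-8, 15, 112], "turn": 0},
  {"slide": [-8, 15, 112], "turn": 0},
  {"slide": [-8, 15, 112], "turn": 0},
])

```text
t: 30.2
tcp_pos: [0.5945, 0.0845, 0.0629]
tool_rot: [0.001, 3.14, -0.0]
ft_force: [0.5, 0.4, -4.1]
gripper_width: 0.0322
```

```bash
python3 s.py; python3 - <<'E'
from ell import *
st=manip.get_state();pickle.dump(st,open("st14.pkl","wb"))
im=imaging.capture("wrist");cv2.imwrite("pics/w14.png",im)
E
```

```text
30.2 [0.5945 0.0845 0.0629] [ 1.10e-03  3.14e+00 -0.00e+00] 0.0178 0.0322 [ 0.5  0.4 -4.1]
```

View pics/w14.png

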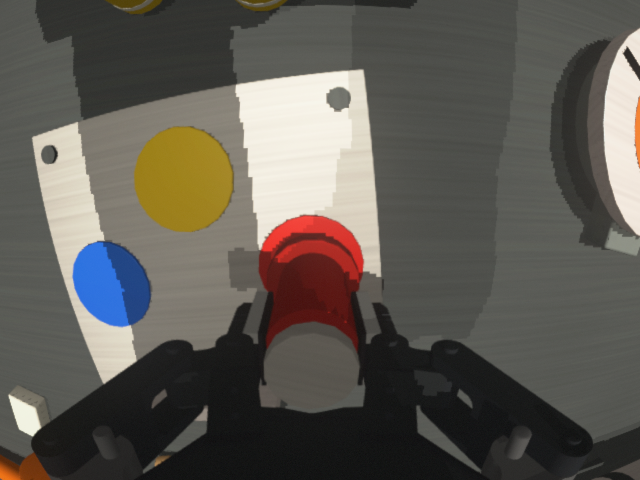

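Request:
carry_out([
  {"slide": [0.5, -1, 3], "turn": 0},
  {"slide": [0.5, -1, 6], "turn": 0},
  {"slide": [0.5, -1, 8], "turn": 0},
  {"slide": [0.5, -1, 10], "turn": 0},
  {"slide": [0.5, -1, 10], "turn": 0},
  {"slide": [0.5, -1, 10], "turn": 0},
])

```text
t: 30.75
tcp_pos: [0.5934, 0.0836, 0.0525]
tool_rot: [0.001, 3.141, -0.0]
ft_force: [-0.6, 0.2, 0.1]
gripper_width: 0.0323
```

```bash
python3 s.py
```

```text
30.75 [0.5934 0.0836 0.0525] [ 9.0000e-04  3.1408e+00 -1.0000e-04] 0.0016 0.0323 [-0.6  0.2  0.1]
```

Request:
carry_out([
  {"slide": [0, 0, 0.5], "turn": 0},
  {"slide": [0, 0, 0.5], "turn": 0},
  {"slide": [0, 0, 0], "turn": 0},
  {"slide": [0, 0, -15], "turn": 0},
  {"slide": [0, 0, -40], "turn": 0},
  {"slide": [0, 0, -80], "turn": 0},
  {"slide": [0, 0, -118], "turn": 0},
  {"slide": [0, 0, -130], "turn": 0},
  {"slide": [0, 0, -130], "turn": 0},
  {"slide": [0, 0, -130], "turn": 0},
], jaw=56)

```text
t: 31.58
tcp_pos: [0.5938, 0.0836, 0.183]
tool_rot: [0.001, 3.139, 0.0]
ft_force: [-0.7, -0.5, -0.5]
gripper_width: 0.0557
```

```bash
python3 s.py; python3 - <<'E'
from ell import *
st=manip.get_state();pickle.dump(st,open("st15.pkl","wb"))
im=imaging.capture("wrist");cv2.imwrite("pics/w15.png",im)
cv2.imwrite("pics/c15.png",cv2.resize(im[160:300,250:390],(600,600),interpolation=cv2.INTER_CUBIC))
E
```

```text
31.58 [0.5938 0.0836 0.183 ] [8.0000e-04 3.1391e+00 1.0000e-04] 0.0425 0.0557 [-0.7 -0.5 -0.5]
```

View pics/c15.png

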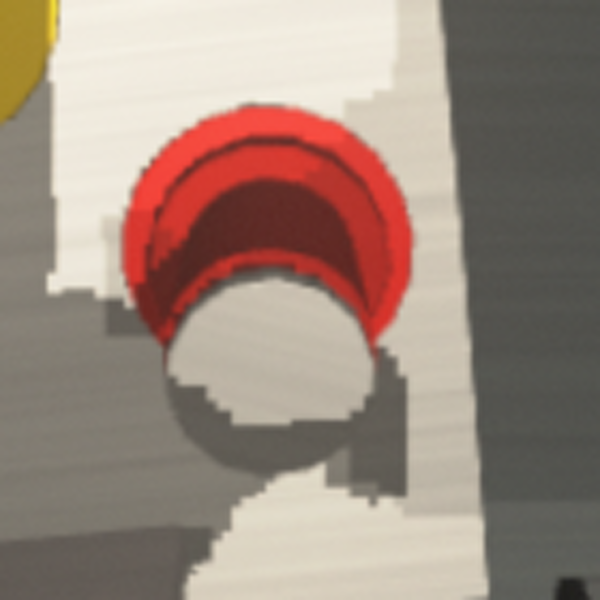

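```bash
python3 - <<'E'
from ell import *
st=pickle.load(open("st15.pkl","rb"))
print(cast("wrist",312.5,192,.023,st)[0]+.024, cast("wrist",312.3,184.3,.011,st)[0]+.030)
E
```

```text
0.592704141172373 0.5940191843006876
```

Request:
carry_out([
  {"slide": [11, -38, 0], "turn": 0},
  {"slide": [22, -76, 0], "turn": 0},
  {"slide": [33, -114, 0], "turn": 0},
  {"slide": [44, -152, 0], "turn": 0},
  {"slide": [55, -190, 0], "turn": 0},
  {"slide": [66, -228, 0], "turn": 0},
  {"slide": [77, -266, 0], "turn": 0},
  {"slide": [88, -304, 0], "turn": 0},
  {"slide": [99, -342, 0], "turn": 0},
  {"slide": [110, -380, 0], "turn": 0},
  {"slide": [117, -402, 0], "turn": 0},
  {"slide": [119, -409, 0], "turn": 0},
], jaw=62)

```text
t: 32.63
tcp_pos: [0.4716, -0.3284, 0.1798]
tool_rot: [-0.008, -3.139, -0.001]
ft_force: [-0.4, -0.7, 0.1]
gripper_width: 0.0623
```

Request:
carry_out([
  {"slide": [0, 0, 0], "turn": 0},
  {"slide": [0, 0, 0], "turn": 0},
  {"slide": [0, 0, 20], "turn": 0},
])

```text
t: 32.88
tcp_pos: [0.4759, -0.3253, 0.1643]
tool_rot: [-0.002, 3.138, -0.004]
ft_force: [0.5, -0.4, -0.6]
gripper_width: 0.0617
```

```bash
python3 s.py
```

```text
32.88 [ 0.4759 -0.3253  0.1643] [-1.5000e-03  3.1378e+00 -4.0000e-03] 0.612 0.0617 [ 0.5 -0.4 -0.6]
```

Request:
carry_out([
  {"slide": [0, 0, 30], "turn": 0},
  {"slide": [0, 0, 60], "turn": 0},
  {"slide": [0, 0, 88], "turn": 0},
  {"slide": [0, 0, 102], "turn": 0},
  {"slide": [0, 0, 107], "turn": 0},
  {"slide": [0, 0, 107], "turn": 0},
  {"slide": [0, 0, 107], "turn": 0},
  {"slide": [0, 0, 107], "turn": 0},
])

```text
t: 33.55
tcp_pos: [0.475, -0.3254, 0.0563]
tool_rot: [-0.001, 3.14, -0.002]
ft_force: [-0.8, -0.7, 0.3]
gripper_width: 0.0619
```

```bash
python3 s.py
```

```text
33.55 [ 0.475  -0.3254  0.0563] [-8.0000e-04  3.1399e+00 -2.2000e-03] 0.0071 0.0619 [-0.8 -0.7  0.3]
```

Request:
carry_out([
  {"slide": [0, 0, 1.5], "turn": 0},
  {"slide": [0, 0, 1.5], "turn": 0},
  {"slide": [0, 0, 1.5], "turn": 0},
  {"slide": [0, 0, 1.5], "turn": 0},
  {"slide": [0, 0, 1.5], "turn": 0},
  {"slide": [0, 0, -10], "turn": 0},
  {"slide": [0, 0, -35], "turn": 0},
  {"slide": [0, 0, -70], "turn": 0},
  {"slide": [0, 0, -100], "turn": 0},
  {"slide": [0, 0, -115], "turn": 0},
  {"slide": [0, 0, -115], "turn": 0},
], jaw=40)

```text
t: 34.47
tcp_pos: [0.4756, -0.327, 0.1745]
tool_rot: [0.001, 3.136, -0.007]
ft_force: [0.3, -0.2, -3.0]
gripper_width: 0.0465
```

```bash
python3 s.py
```

```text
34.47 [ 0.4756 -0.327   0.1745] [ 1.0000e-03  3.1365e+00 -7.3000e-03] 0.0711 0.0465 [ 0.3 -0.2 -3. ]
```

Request:
carry_out([
  {"slide": [-5, 25, 0], "turn": 0},
  {"slide": [-12, 60, 0], "turn": 0},
  {"slide": [-20, 98, 0], "turn": 0},
  {"slide": [-28, 136, 0], "turn": 0},
  {"slide": [-36, 174, 0], "turn": 0},
  {"slide": [-43, 212, 0], "turn": 0},
  {"slide": [-51, 250, 0], "turn": 0},
  {"slide": [-59, 288, 0], "turn": 0},
  {"slide": [-65, 320, 0], "turn": 0},
  {"slide": [-69, 339, 0], "turn": 0},
  {"slide": [-69, 339, 0], "turn": 0},
  {"slide": [-69, 339, 20], "turn": 0},
])

```text
t: 35.47
tcp_pos: [0.5447, 0.0147, 0.1517]
tool_rot: [-0.004, 3.138, -0.001]
ft_force: [1.3, -0.8, -2.9]
gripper_width: 0.0468
```

Request:
carry_out([
  {"slide": [0, 0, 25], "turn": 0},
  {"slide": [0, 0, 50], "turn": 0},
  {"slide": [0, 0, 70], "turn": 0},
  {"slide": [0, 0, 80], "turn": 0},
  {"slide": [0, 0, 84], "turn": 0},
  {"slide": [0, 0, 84], "turn": 0},
  {"slide": [0, 0, 84], "turn": 0},
  {"slide": [0, 0, 84], "turn": 0},
])

```text
t: 36.13
tcp_pos: [0.5441, 0.0133, 0.0671]
tool_rot: [0.001, 3.139, -0.0]
ft_force: [0.6, 0.1, -3.1]
gripper_width: 0.0464
```

```bash
python3 s.py; python3 - <<'E'
from ell import *
st=manip.get_state();pickle.dump(st,open("st16.pkl","wb"))
im=imaging.capture("wrist");cv2.imwrite("pics/w16.png",im)
E
```

```text
36.13 [0.5441 0.0133 0.0671] [ 1.2000e-03  3.1394e+00 -5.0000e-04] 0.005 0.0464 [ 0.6  0.1 -3.1]
```

View pics/w16.png

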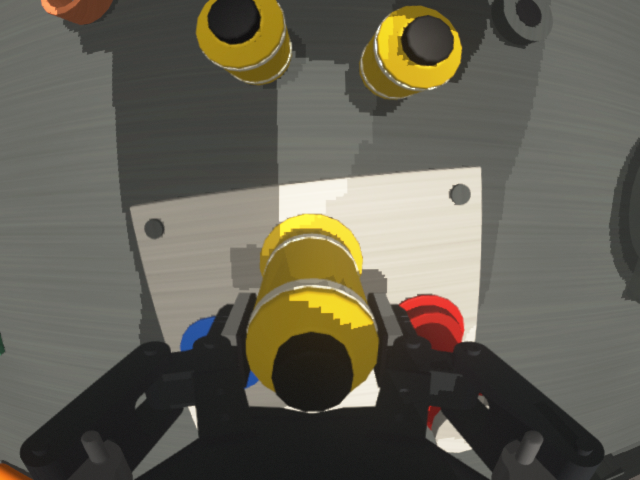

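Request:
carry_out([
  {"slide": [0, 0, 3], "turn": 0},
  {"slide": [0, 0, 6], "turn": 0},
  {"slide": [0, 0, 7.5], "turn": 0},
  {"slide": [0, 0, 8.5], "turn": 0},
  {"slide": [0, 0, 8.5], "turn": 0},
  {"slide": [0, 0, 8.5], "turn": 0},
])

```text
t: 36.68
tcp_pos: [0.5431, 0.0136, 0.058]
tool_rot: [0.001, 3.141, -0.0]
ft_force: [-2.2, -0.4, 3.4]
gripper_width: 0.0464
```

```bash
python3 s.py
```

```text
36.68 [0.5431 0.0136 0.058 ] [ 8.0000e-04  3.1412e+00 -1.0000e-04] 0.0027 0.0464 [-2.2 -0.4  3.4]
```

Request:
carry_out([
  {"slide": [0, 0, 0], "turn": 0},
  {"slide": [0, 0, 0], "turn": 0},
  {"slide": [0, 0, 0], "turn": 0},
  {"slide": [0, 0, -15], "turn": 0},
  {"slide": [0, 0, -40], "turn": 0},
  {"slide": [0, 0, -80], "turn": 0},
  {"slide": [0, 0, -118], "turn": 0},
  {"slide": [0, -36, -125], "turn": 0},
  {"slide": [-3, -76, -125], "turn": 0},
  {"slide": [-6, -116, -125], "turn": 0},
  {"slide": [-9, -156, -125], "turn": 0},
  {"slide": [-12, -196, -125], "turn": 0},
], jaw=62)

```text
t: 37.68
tcp_pos: [0.5551, -0.1842, 0.1827]
tool_rot: [0.0, 3.141, -0.001]
ft_force: [0.8, 0.6, -0.0]
gripper_width: 0.0621
```

```bash
python3 s.py; python3 - <<'E'
from ell import *
im=imaging.capture("scene");cv2.imwrite("pics/s17.png",im)
cv2.imwrite("pics/c17.png",cv2.resize(im[190:370,230:410],(600,600),interpolation=cv2.INTER_CUBIC))
E
```

```text
37.68 [ 0.5551 -0.1842  0.1827] [ 2.0000e-04  3.1407e+00 -5.0000e-04] 0.7408 0.0621 [ 0.8  0.6 -0. ]
```

View pics/c17.png

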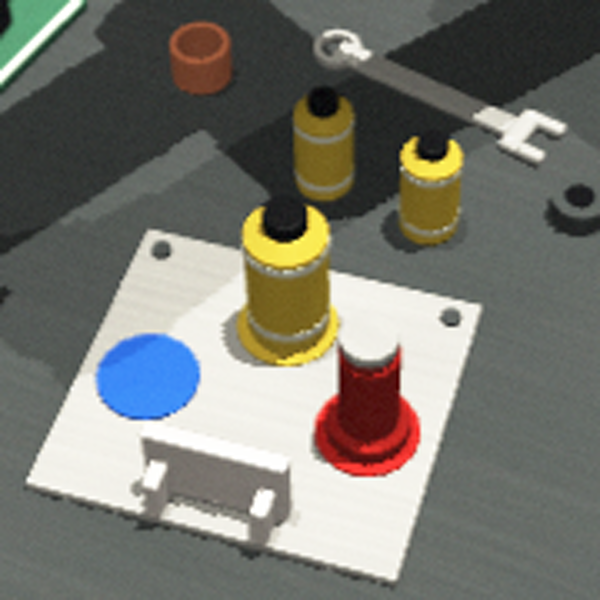

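Request:
carry_out([
  {"slide": [-3, -40, 0], "turn": 0},
  {"slide": [-6, -80, 0], "turn": 0},
  {"slide": [-8, -115, 0], "turn": 0},
  {"slide": [-9, -140, 0], "turn": 0},
  {"slide": [-9, -150, 0], "turn": 0},
  {"slide": [-9, -150, 0], "turn": 0},
  {"slide": [-9, -150, 0], "turn": 0},
])

```text
t: 38.32
tcp_pos: [0.5636, -0.3317, 0.182]
tool_rot: [-0.001, -3.141, -0.002]
ft_force: [0.1, 1.1, 0.2]
gripper_width: 0.0617
```

```bash
python3 s.py
```

```text
38.32 [ 0.5636 -0.3317  0.182 ] [-1.400e-03 -3.141e+00 -2.100e-03] 0.0293 0.0617 [0.1 1.1 0.2]
```

Request:
carry_out([
  {"slide": [0, -3, 30], "turn": 0},
  {"slide": [0, -3, 60], "turn": 0},
  {"slide": [0, -3, 90], "turn": 0},
  {"slide": [0, -3, 115], "turn": 0},
  {"slide": [0, -3, 124], "turn": 0},
  {"slide": [0, -3, 125], "turn": 0},
  {"slide": [0, -3, 125], "turn": 0},
  {"slide": [0, -3, 125], "turn": 0},
])

```text
t: 38.98
tcp_pos: [0.5652, -0.3355, 0.0595]
tool_rot: [-0.001, 3.139, -0.003]
ft_force: [0.4, 0.5, 0.2]
gripper_width: 0.062
```

```bash
python3 s.py
```

```text
38.98 [ 0.5652 -0.3355  0.0595] [-7.0000e-04  3.1393e+00 -2.5000e-03] 0.0109 0.062 [0.4 0.5 0.2]
```

Request:
carry_out([
  {"slide": [0.5, 0, 3], "turn": 0},
  {"slide": [0.5, 0, 4.5], "turn": 0},
  {"slide": [0.5, 0, 4.5], "turn": 0},
  {"slide": [0.5, 0, 4.5], "turn": 0},
])

```text
t: 39.32
tcp_pos: [0.5635, -0.3356, 0.0534]
tool_rot: [0.001, 3.141, -0.001]
ft_force: [-0.0, -0.8, 0.2]
gripper_width: 0.0619
```

Request:
carry_out([
  {"slide": [0, 0, 0], "turn": 0},
  {"slide": [0, 0, 0], "turn": 0},
  {"slide": [0, 0, 0], "turn": 0},
  {"slide": [0, 0, 0], "turn": 0},
  {"slide": [0, 0, 0], "turn": 0},
  {"slide": [0, 0, -10], "turn": 0},
  {"slide": [0, 0, -35], "turn": 0},
  {"slide": [0, 0, -70], "turn": 0},
  {"slide": [0, 0, -90], "turn": 0},
  {"slide": [0, 0, -90], "turn": 0},
  {"slide": [0, 0, -90], "turn": 0},
], jaw=40)

```text
t: 40.23
tcp_pos: [0.5636, -0.3356, 0.1432]
tool_rot: [0.001, 3.141, -0.001]
ft_force: [0.3, -0.1, -5.7]
gripper_width: 0.0475
```

```bash
python3 s.py
```

```text
40.23 [ 0.5636 -0.3356  0.1432] [ 1.0000e-03  3.1407e+00 -1.2000e-03] 0.0536 0.0475 [ 0.3 -0.1 -5.7]
```

Request:
carry_out([
  {"slide": [-4, 25, 0], "turn": 0},
  {"slide": [-9, 60, 0], "turn": 0},
  {"slide": [-15, 96, 0], "turn": 0},
  {"slide": [-20, 132, 0], "turn": 0},
  {"slide": [-26, 168, 0], "turn": 0},
  {"slide": [-32, 204, 0], "turn": 0},
  {"slide": [-37, 240, 0], "turn": 0},
  {"slide": [-42, 272, 0], "turn": 0},
  {"slide": [-45, 290, 0], "turn": 0},
  {"slide": [-45, 290, 0], "turn": 0},
  {"slide": [-45, 290, 15], "turn": 0},
])

```text
t: 41.15
tcp_pos: [0.6088, -0.0439, 0.1276]
tool_rot: [-0.004, 3.141, -0.001]
ft_force: [1.3, -0.2, -4.7]
gripper_width: 0.0476
```

Request:
carry_out([
  {"slide": [0, 0, 20], "turn": 0},
  {"slide": [0, 0, 40], "turn": 0},
  {"slide": [0, 0, 55], "turn": 0},
  {"slide": [0, 0, 61], "turn": 0},
  {"slide": [0, 0, 61], "turn": 0},
  {"slide": [0, 0, 61], "turn": 0},
  {"slide": [0, 0, 61], "turn": 0},
])

```text
t: 41.73
tcp_pos: [0.609, -0.0458, 0.0674]
tool_rot: [0.001, 3.141, -0.0]
ft_force: [1.2, -0.0, -4.9]
gripper_width: 0.0468
```

```bash
python3 s.py; python3 - <<'E'
from ell import *
st=manip.get_state();pickle.dump(st,open("st18.pkl","wb"))
im=imaging.capture("wrist");cv2.imwrite("pics/w18.png",im)
E
```

```text
41.73 [ 0.609  -0.0458  0.0674] [ 1.4000e-03  3.1408e+00 -3.0000e-04] 0.0152 0.0468 [ 1.2 -0.  -4.9]
```

View pics/w18.png

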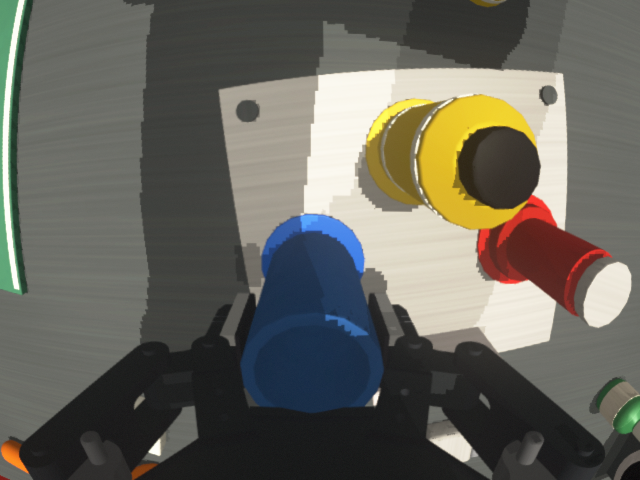

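Centred over the blue disc; lower about 10 mm.

Request:
carry_out([
  {"slide": [0, 0, 3], "turn": 0},
  {"slide": [0, 0, 6], "turn": 0},
  {"slide": [0, 0, 8], "turn": 0},
  {"slide": [0, 0, 9.5], "turn": 0},
  {"slide": [0, 0, 9.5], "turn": 0},
  {"slide": [0, 0, 9.5], "turn": 0},
])

```text
t: 42.28
tcp_pos: [0.6084, -0.0454, 0.0574]
tool_rot: [-0.001, -3.141, -0.0]
ft_force: [-0.5, 0.1, -6.0]
gripper_width: 0.0474
```

```bash
python3 s.py
```

```text
42.28 [ 0.6084 -0.0454  0.0574] [-8.0000e-04 -3.1414e+00 -0.0000e+00] 0.0047 0.0474 [-0.5  0.1 -6. ]
```

Request:
carry_out([
  {"slide": [0, 0, 0.5], "turn": 0},
  {"slide": [0, 0, 1], "turn": 0},
  {"slide": [0, 0, 1.5], "turn": 0},
  {"slide": [0, 0, 1.5], "turn": 0},
])

```text
t: 42.62
tcp_pos: [0.6087, -0.0455, 0.0567]
tool_rot: [0.001, 3.141, -0.0]
ft_force: [-1.7, 0.4, 0.4]
gripper_width: 0.0474
```

```bash
python3 s.py
```

```text
42.62 [ 0.6087 -0.0455  0.0567] [ 8.0000e-04  3.1409e+00 -2.0000e-04] 0.0022 0.0474 [-1.7  0.4  0.4]
```

Touching. Release, rise, and move back for a final look.

Request:
carry_out([
  {"slide": [0, 0, 0.3], "turn": 0},
  {"slide": [0, 0, 0.3], "turn": 0},
  {"slide": [0, 0, 0], "turn": 0},
  {"slide": [0, 0, -15], "turn": 0},
  {"slide": [0, 0, -40], "turn": 0},
  {"slide": [0, 0, -80], "turn": 0},
  {"slide": [0, 0, -118], "turn": 0},
  {"slide": [0, 20, -155], "turn": 0},
  {"slide": [10, 55, -170], "turn": 0},
  {"slide": [10, 65, -190], "turn": 0},
  {"slide": [10, 65, -190], "turn": 0},
  {"slide": [10, 65, -190], "turn": 0},
], jaw=62)

```text
t: 43.62
tcp_pos: [0.5996, 0.0201, 0.2475]
tool_rot: [-0.001, 3.138, -0.001]
ft_force: [0.1, -1.0, -0.7]
gripper_width: 0.0622
```

```bash
python3 s.py; python3 - <<'E'
from ell import *
st=manip.get_state();pickle.dump(st,open("st19.pkl","wb"))
cv2.imwrite("pics/w19.png",imaging.capture("wrist"));cv2.imwrite("pics/s19.png",imaging.capture("scene"));cv2.imwrite("pics/d19.png",imaging.capture("side"))
E
```

```text
43.62 [0.5996 0.0201 0.2475] [-1.3000e-03  3.1379e+00 -1.0000e-03] 0.0403 0.0622 [ 0.1 -1.  -0.7]
```

View pics/w19.png

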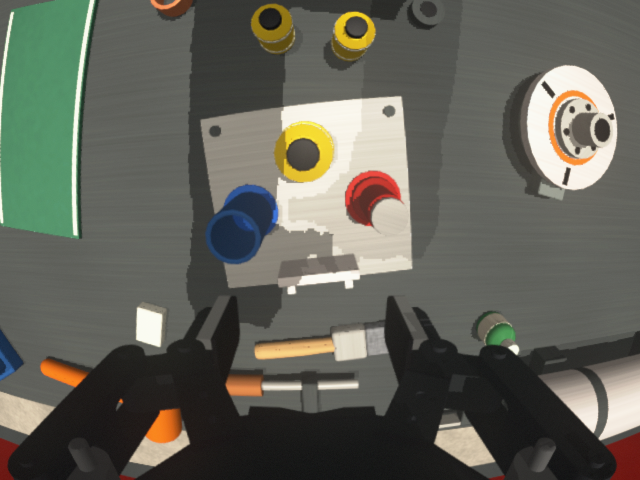

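View pics/d19.png

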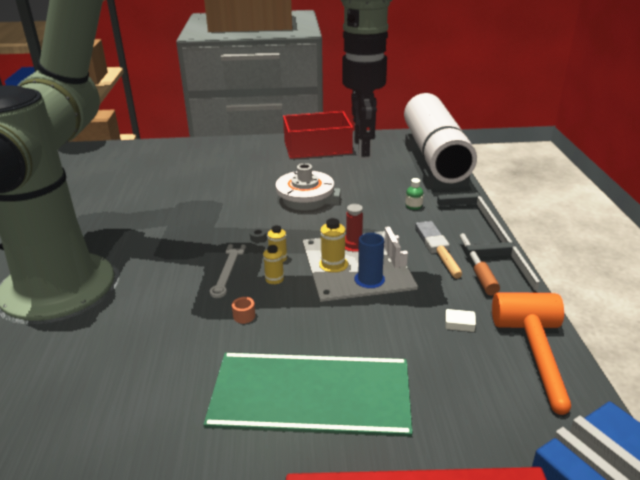

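```bash
python3 - <<'E'
from h import *
import pickle
st=pickle.load(open("st19.pkl","rb"))
for n,u,v,z,d in (("can",303,153.5,.109,(.5437,.0123)),("nip",233,238,.101,(.6082,-.0453)),("jack",390.5,214.5,.097,(.5937,.083))):
    print(n,((cast("wrist",u,v,z,st)[:2]-d)*1000).round(1))
manip.finish_job()
E
```

```text
can [-2.   0.8]
nip [1.8 0.3]
jack [-2.6  1. ]
the job is handed in; nothing more can be done
```

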